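# Unclamp, load and re-clamp the gas-cell carrier with the driver

## Robot

A 6-joint arm with a two-finger parallel gripper is mounted at the origin on a cart in front of the work surface, level with it; the furniture and walls round the work are solid. World frame = base frame: x ahead of the robot, y to its left, z up, the work surface at z = 0. Lengths are in mm, angles in degrees, forces in N, time in s.
With the tool pointing down it reaches from about 350 to 850 mm from the base axis. Payload 8.1 kg.
Tool frame: the origin (TCP) lies at the very end of the fingers, on their centre line; the grasp point (between the pads) lies 19 mm behind it; z points along the fingers, y is the direction in which the jaws open and shut (so a half turn about z gives the same grasp; the last joint's range is limited). The gripper opens to 85 mm and grips with 20 to 120 N. Pads are 22 mm wide; open, the fingers measure 114 mm over their backs; the gripper's body (76 mm by 85 mm) begins 54 mm behind the grasp point. The pads swing forward as they close: fully open they stand 13 mm farther back than shut.
Start: joints at [70.852, 7.471, 85.268, -0, 87.261, -4.893], TCP at [147.722, 581.535, 231.292] pointing down, gripper open.
Joint ranges: [-169.43, 169.43], [-51.17, 129.36], [1.28, 143.12], [-76.62, 256.62], [0, 156.53], [-152.29, 152.29]. Speed limits (degrees/s): [136.94, 136.94, 159.86, 180, 180, 180].

## Interface

Orientations are given as [roll, pitch, yaw] about the fixed x, y, z axes, in that order (R = Rz(yaw) Ry(pitch) Rx(roll)).
In Python, from bench import r gives the robot as it stands.
- The arm moves only by the shell command python3 -m jog 'ROWS' [OPENING] [FORCE]. ROWS is JSON, a list of rows, each a list of 6 numbers: the shift along the tool's x, y, z normalised to -1 to 1, where 1 is 0.25 m, then the turn, a rotation vector about the tool's x, y, z normalised to -1 to 1, where 1 is pi rad. In form: [[x, y, z, ax, ay, az], ...]. A call has 1 to 10 rows; each row is the pose to reach, as a shift and turn from the pose commanded when the call began, along the tool's axes at that moment, turning the shorter way round; what a row does not reach only later rows make up. A row lasts 1/10 s, in which the tool goes at most 50 mm and 8.59 degrees, less where a joint would pass 70% of its speed; a pose out of reach is approached as far as the arm can. A call with a number of a shift or a turn outside -1 to 1 is refused whole. A call with a gripper value outside its range is refused whole. OPENING is the opening, from 0 (shut) to 1 (fully open), set as the call begins (- or left out, the last holds). The fingers move at their own pace and stop on an object; FORCE is the grip in N (left out, the last holds). Time passes only in rows, so rows that repeat a pose let the fingers close. It gives the time, the measured TCP pose, the force and the opening at its end, in the units of the state.
- r.sense(): the state, without advancing time (a new reading comes with each control period).
- r.snapshot(name): name is "scene" or "top"; returns a dict with "pixels" (420x560x3 uint8, red, green, blue), "intrinsics" (3x3 intrinsics, pixels), "extrinsics" (4x4, takes a point from camera to world coordinates). Camera axes: x right, y down, z forward; pixel columns grow to the right and rows downward; lengths in mm; the calibration is good to about 2 mm. A picture is of the moment at which its call begins. There is no depth.
- r.hand_in(): hands the job in, once; it reports no verdict.
The state is a dict: "time": time; "joint_pos": joint angles; "qd": joint speeds; "joint_efforts": joint torques, N m; "tool_pos": TCP position; "tcp_rot": TCP orientation; "ft_force": force on the tool from outside, world axes, zero at the start; "wrist_torque": the same for the moment, N m; "finger_gap": finger opening in mm.
Only numpy, scipy, OpenCV 4.12 (cv2) and the standard library are available. Lean on these libraries where they do the work, as an engineer would, in place of code of your own. Each camera call takes 0.05 s, during which the arm holds its last target.

## Task

The cell carrier is clamped shut and empty. Take the orange cross-tip driver from its stand, seat its bit in the brass clamp screw and, pressing down so that the bit stays seated, turn the screw anticlockwise until it is fully open; stand the driver back in its stand. Stand every gas cell that is on the table upright in the pocket with its own colour and number of dots, one after another in rising order of the dots (a number may be missing: leave that pocket empty), letting go of each. Then take the driver again, turn the screw clockwise until it is fully home, pressing so that the bit follows the sinking head, and stand the driver back upright in its stand. Turn the screw only with the driver, not with the fingers, and leave the other things on the table where they are.

Things in the scene. Friction and masses are not known exactly. Their poses are not given: they have to be found in the camera images.
- cell_1_centre (a point): Centre (half-way up) of gas cell 1: a loose upright grey square block 34x34 and 70 tall, about 220 g, weighted dark steel foot, red cap, one white dot on top, dark round windows on two sides; z up. At the start it stands on the table. Two to four of the cells are present; an absent one reads None.
- cell_2_centre (a point): Centre (half-way up) of gas cell 2: a loose upright grey square block 34x34 and 70 tall, about 220 g, weighted dark steel foot, yellow cap, two white dots on top, dark round windows on two sides; z up. At the start it stands on the table. Two to four of the cells are present; an absent one reads None.
- cell_3_centre (a point): Centre (half-way up) of gas cell 3: a loose upright grey square block 34x34 and 70 tall, about 220 g, weighted dark steel foot, green cap, three white dots on top, dark round windows on two sides; z up. At the start it stands on the table. Two to four of the cells are present; an absent one reads None.
- cell_4_centre (a point): Centre (half-way up) of gas cell 4: a loose upright grey square block 34x34 and 70 tall, about 220 g, weighted dark steel foot, blue cap, four white dots on top, dark round windows on two sides; z up. At the start it stands on the table. Two to four of the cells are present; an absent one reads None.
- pocket_1 (a point): Where the centre of cell 1 belongs: the middle of the carrier's pocket 1, marked with its colour and dots (red cap, one white dot). Open at the top, 40 x 40 mm between walls square to this point's x and y while the clamp is fully open (35 x 40 when shut); its floor is 12 mm above the table (35 mm below this point), its walls end 30 mm above the table. Any quarter turn of the cell will do.
- pocket_2 (a point): Where the centre of cell 2 belongs: the middle of the carrier's pocket 2, marked with its colour and dots (yellow cap, two white dots). Open at the top, 40 x 40 mm between walls square to this point's x and y while the clamp is fully open (35 x 40 when shut); its floor is 12 mm above the table (35 mm below this point), its walls end 30 mm above the table. Any quarter turn of the cell will do.
- pocket_3 (a point): Where the centre of cell 3 belongs: the middle of the carrier's pocket 3, marked with its colour and dots (green cap, three white dots). Open at the top, 40 x 40 mm between walls square to this point's x and y while the clamp is fully open (35 x 40 when shut); its floor is 12 mm above the table (35 mm below this point), its walls end 30 mm above the table. Any quarter turn of the cell will do.
- pocket_4 (a point): Where the centre of cell 4 belongs: the middle of the carrier's pocket 4, marked with its colour and dots (blue cap, four white dots). Open at the top, 40 x 40 mm between walls square to this point's x and y while the clamp is fully open (35 x 40 when shut); its floor is 12 mm above the table (35 mm below this point), its walls end 30 mm above the table. Any quarter turn of the cell will do.
- carrier: The fixed aluminium carrier, 112 x 290 mm, base 12 mm thick, origin under its middle. Pockets 52 mm apart along y, number 1 at the +y end; clamp screw at the -y end. As the screw turns home, the steel front jaw comes 5 mm in +x and pushes the cells toward the rear fence.
- screw_recess (a point): Top centre of the brass clamp screw; sinks and turns with it. Round head 33 mm across in the well of a dark block 56 mm square (top 45 mm above the table); open, it stands up to 53 mm above the table, home it is level with the block. z up; x, y along the slots of the cross recess: 6 mm deep, slots 7 mm wide and 19 mm end to end, same every quarter turn.
- clamp_screw (a joint): Angle of the screw, rad: grows when turned clockwise seen from above, from 0 (fully open, stop) to 2.6 (home, stop); starts between 2.3 and 2.6. Each radian sinks the head 3 mm and closes the jaw by 2 mm. Takes about 0.1 N m; pressing alone (to 25 N) does not turn it. The bit has 0.2 rad of play either way; it may be lifted out (10 mm), turned back a quarter turn and seated again.
- driver_handle (a point): Centre of the driver's orange handle, a square bar 26x26 and 80 tall along z (z up in the stand, bit down); x and y square to its faces. 94 mm above the bit's tip along z. Below the handle a black collar 43 mm across (underside 48 mm above the tip), below that an 11 mm round shaft. About 140 g.
- driver_tip (a point): End of the driver's cross bit, on the driver's axis; z points to the handle, x and y run along the two blades (in line with the handle's faces). Blades 16 mm across and 4 mm thick, the last 4 mm only 12 mm across and 3 mm thick.
- stand_mouth (a point): Middle of the top of the grey fixed driver stand, 62 mm above the table, on a dark foot 70x70: a square tube 54x54 outside with a well 30x30, 54 mm deep. The driver hangs in it upright, bit down, with its collar resting on the top (tip 48 mm below this point).
- beam_block: Bystander: black finned beam block, 26x50x58 (mm); origin under its centre. Leave it alone.
- spare_stepper: Bystander: black stepper motor, 42x72x50 (mm); origin under its centre. Leave it alone.
- power_head: Bystander: black round sensor head standing on edge, 24x60x80 (mm); origin under its centre. Leave it alone.
- cell_1: Gas cell 1 (red cap, one white dot); origin under its centre, 35 mm below the centre point.
- cell_2: Gas cell 2 (yellow cap, two white dots); origin under its centre, 35 mm below the centre point.
- cell_3: Gas cell 3 (green cap, three white dots); origin under its centre, 35 mm below the centre point.
- cell_4: Gas cell 4 (blue cap, four white dots); origin under its centre, 35 mm below the centre point.
- driver: The cross-tip driver; origin at the bit's tip.
There are look-alikes about, which are no part of the job. Of the things that look like the driver, the middle-sized one is meant.

How it is judged (in metres and radians):
On the way, in this order (a step that is already met when the one before it is completed fails the run):
1. the screw is turned fully open, with the bit seated and pressed (horizontal distance between driver_tip and screw_recess below 0.006 m and z of driver_tip in the frame of screw_recess below -0.0025 m and angle between driver_tip's own z axis and vertical below 0.15 rad and contact force between driver and clamp_screw above 1 N and value of joint clamp_screw below 0.2 rad), for 0.1 s.
2. the driver stands in its stand, let go (distance between driver_tip and stand_mouth between 0.04 and 0.054 m and horizontal distance between driver_handle and stand_mouth below 0.016 m and angle between driver_handle's own z axis and vertical below 0.1 rad and linear speed of driver below 0.02 m/s and contact force between the fingers and driver below 0.3 N), for 0.2 s.
3. cell 1 stands in pocket 1, let go (horizontal distance between cell_1_centre and pocket_1 below 0.009 m and z of cell_1_centre in the frame of pocket_1 below 0.005 m and angle between cell_1_centre's own z axis and vertical below 0.1 rad and contact force between the fingers and cell_1 below 0.3 N and linear speed of cell_1 below 0.05 m/s), for 0.2 s.
4. cell 2 stands in pocket 2, let go (horizontal distance between cell_2_centre and pocket_2 below 0.009 m and z of cell_2_centre in the frame of pocket_2 below 0.005 m and angle between cell_2_centre's own z axis and vertical below 0.1 rad and contact force between the fingers and cell_2 below 0.3 N and linear speed of cell_2 below 0.05 m/s), for 0.2 s.
5. cell 3 stands in pocket 3, let go (horizontal distance between cell_3_centre and pocket_3 below 0.009 m and z of cell_3_centre in the frame of pocket_3 below 0.005 m and angle between cell_3_centre's own z axis and vertical below 0.1 rad and contact force between the fingers and cell_3 below 0.3 N and linear speed of cell_3 below 0.05 m/s), for 0.2 s.
6. cell 4 stands in pocket 4, let go (horizontal distance between cell_4_centre and pocket_4 below 0.009 m and z of cell_4_centre in the frame of pocket_4 below 0.005 m and angle between cell_4_centre's own z axis and vertical below 0.1 rad and contact force between the fingers and cell_4 below 0.3 N and linear speed of cell_4 below 0.05 m/s), for 0.2 s.
7. the bit is seated in the screw's recess again and pressed down (horizontal distance between driver_tip and screw_recess below 0.006 m and z of driver_tip in the frame of screw_recess below -0.0025 m and angle between driver_tip's own z axis and vertical below 0.15 rad and contact force between driver and clamp_screw above 1 N), for 0.1 s.
8. the screw is turned home, with the bit still seated and pressed (all of step 7 and value of joint clamp_screw above 2.45 rad), for 0.1 s.
At the end, for the whole second after the job is handed in: Every present cell stands upright (within 0.1 rad) in its own pocket, centre within 9 mm of the pocket's middle and down on the floor; the clamp screw is home (2.4 rad or more); the driver stands at rest upright (0.1 rad) in its stand, collar on the top (horizontal distance between cell_1_centre and pocket_1 below 0.009 m and z of cell_1_centre in the frame of pocket_1 below 0.005 m and angle between each of cell_1_centre, cell_2_centre, cell_3_centre, cell_4_centre, driver_handle's own z axis and vertical below 0.1 rad and horizontal distance between cell_2_centre and pocket_2 below 0.009 m and z of cell_2_centre in the frame of pocket_2 below 0.005 m and horizontal distance between cell_3_centre and pocket_3 below 0.009 m and z of cell_3_centre in the frame of pocket_3 below 0.005 m and horizontal distance between cell_4_centre and pocket_4 below 0.009 m and z of cell_4_centre in the frame of pocket_4 below 0.005 m and distance between driver_tip and stand_mouth between 0.04 and 0.054 m and horizontal distance between driver_handle and stand_mouth below 0.016 m and linear speed of driver below 0.02 m/s and value of joint clamp_screw above 2.4 rad); the robot touches nothing.
It fails at once if the fingers touch the clamp screw (contact force between the fingers and clamp_screw above 1 N).
It fails at once if a bystander is moved by more than 40 mm (distance of any of beam_block, spare_stepper, power_head from where it was at the start of the episode above 0.04 m).
Of cell_1, cell_2, cell_3, cell_4 only 2 to 4 are there at a start; the rules pass over those that are not, and their reading is None.
At some moment in a run one of cell_1, cell_2, cell_3, cell_4 may be knocked a few centimetres aside while the robot is not near it.
It also fails if it takes over 210 s, if anything falls off the work surface, if the arm or the gripper's body presses on something with over 40 N, if the wrist force passes 120 N, or if a joint passes its speed limit or range.

## Working session

There is one attempt and no reset: what is moved stays moved. The work goes in short steps, Python scripts to look and compute and a shell command to move; the robot and the scene stay as the last step left them, time stands still between calls to the robot, and variables do not carry over. Pictures are saved under pics/ and viewed, and the job is handed in when it is done.

```bash
ls; mkdir -p pics; python3 - <<'E'
from bench import r
import cv2
print(r.sense())
for n in ("scene","top"):
    s=r.snapshot(n); cv2.imwrite(f"pics/{n}0.png",s["pixels"][:,:,::-1]); print(s["intrinsics"],s["extrinsics"])
E
```

```text
pics
{'time': 0.0, 'joint_pos': array([ 7.08517999e+01,  7.51507321e+00,  8.53289628e+01, -1.82726075e-04,
        8.72609378e+01, -4.89275468e+00]), 'qd': array([ 0.00969709, -0.12865073,  0.03048418,  0.02372896, -0.00285205,
        0.0709353 ]), 'joint_efforts': array([ 8.88748418e-04, -5.69385874e+01, -5.00559533e+01, -3.52047191e-04,
        1.41741772e-02, -5.58827651e-06]), 'tool_pos': array([147.54502075, 581.01612439, 230.24782136]), 'tcp_rot': array([-1.79895393e+02, -8.77147177e-03,  1.65744555e+02]), 'ft_force': array([-0.01239227,  0.38502822, -0.65580832]), 'wrist_torque': array([ 0.00230908,  0.03182429, -0.01970161]), 'finger_gap': 85.40279382941088}
[[410.16050737   0.         276.59448628]
 [  0.         410.16050737 205.22033974]
 [  0.           0.           1.        ]] [[ 7.01154342e-01 -3.42902985e-01  6.25140089e-01 -2.20441334e+02]
 [-7.12977749e-01 -3.28908683e-01  6.19259079e-01 -7.72373938e+02]
 [-6.73178297e-03 -8.79907166e-01 -4.75097950e-01  6.65818829e+02]
 [ 0.00000000e+00  0.00000000e+00  0.00000000e+00  1.00000000e+00]]
[[439.72264822   0.         287.92504174]
 [  0.         439.72264822 209.40857668]
 [  0.           0.           1.        ]] [[-6.38013909e-03 -9.87662571e-01  1.56467056e-01  3.59498565e+02]
 [-9.99962866e-01  5.39497163e-03 -6.72020455e-03  1.51395592e+00]
 [ 5.79315918e-03 -1.56504122e-01 -9.87660316e-01  1.39218502e+03]
 [ 0.00000000e+00  0.00000000e+00  0.00000000e+00  1.00000000e+00]]
```

View pics/scene0.png

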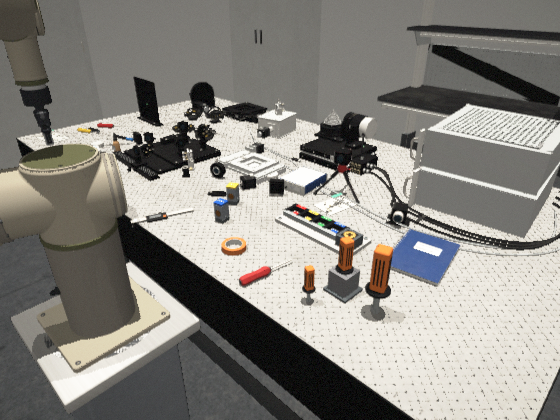

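View pics/top0.png

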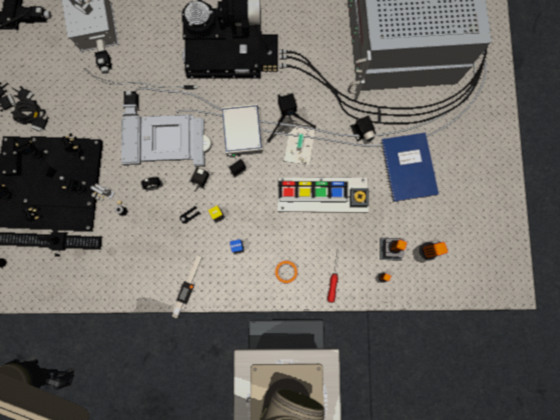

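```bash
python3 - <<'E'
import cv2
t=cv2.imread("pics/top0.png")
c=t[110:310,60:300]; cv2.imwrite("pics/c1.png",cv2.resize(c,(720,600),interpolation=cv2.INTER_CUBIC))
c=t[110:310,270:510]; cv2.imwrite("pics/c2.png",cv2.resize(c,(720,600),interpolation=cv2.INTER_CUBIC))
E
```

```text
(no output)
```

View pics/c1.png

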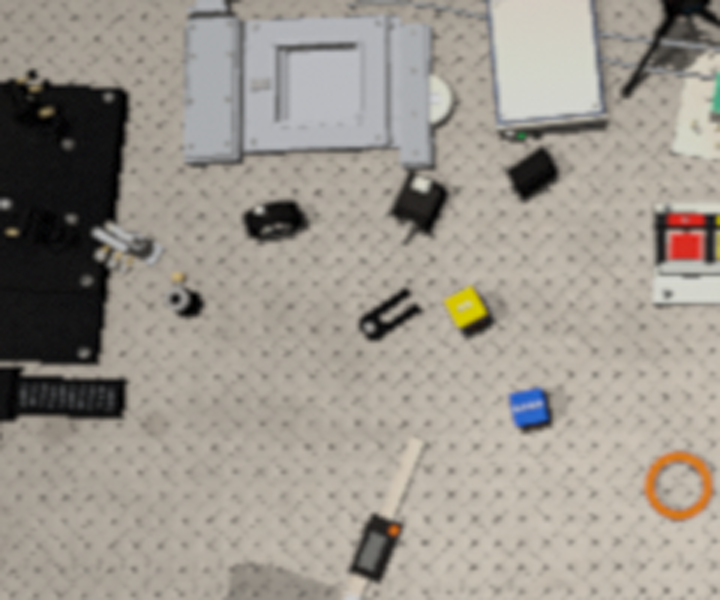

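View pics/c2.png

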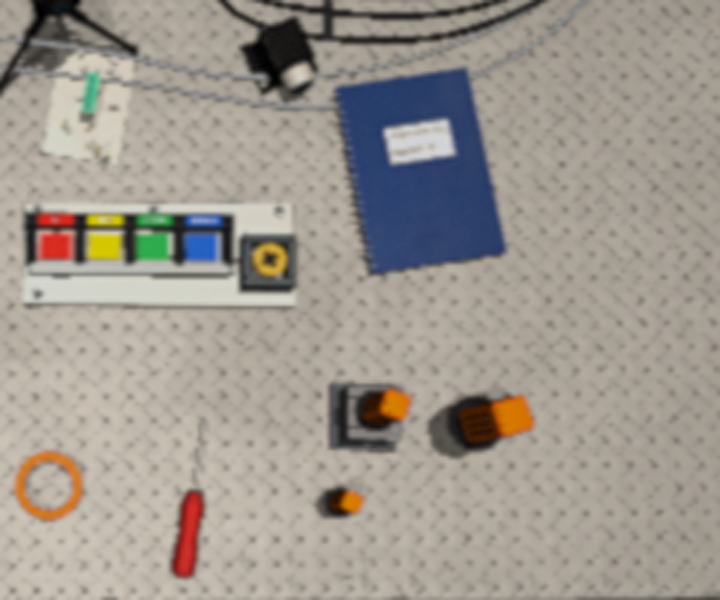

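```bash
python3 - <<'E'
import cv2
t=cv2.imread("pics/top0.png"); s=cv2.imread("pics/scene0.png")
def sv(n,i,x,y,w,h,k): cv2.imwrite(f"pics/{n}.png",cv2.resize(i[y:y+h,x:x+w],None,fx=k,fy=k,interpolation=cv2.INTER_CUBIC))
sv("d1",t,270,170,100,50,8)
sv("d2",t,370,225,85,65,9)
sv("d3",t,180,190,80,70,8)
sv("s1",s,270,190,130,130,4.5)
sv("s2",s,190,160,110,70,7)
E
```

```text
(no output)
```

View pics/d1.png

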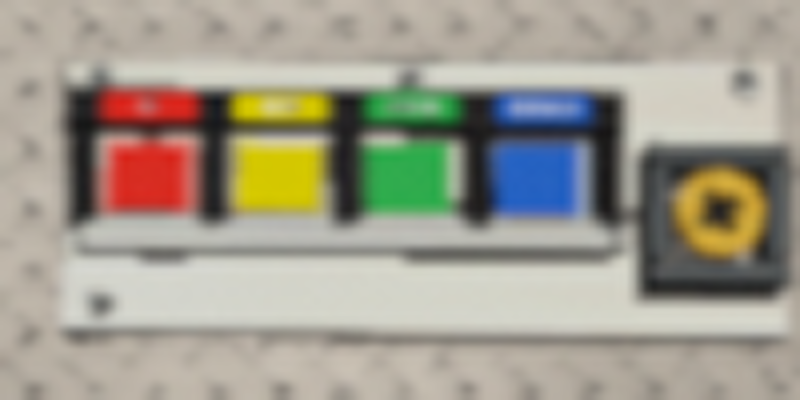

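View pics/d2.png

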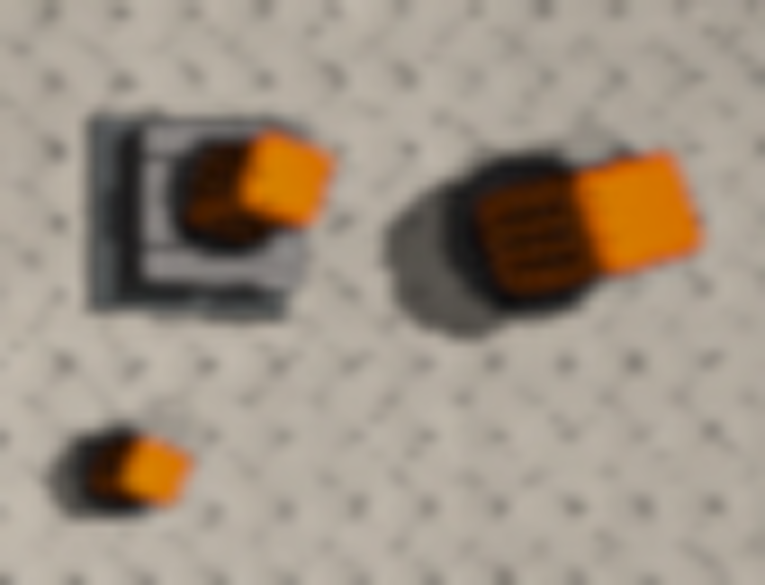

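View pics/d3.png

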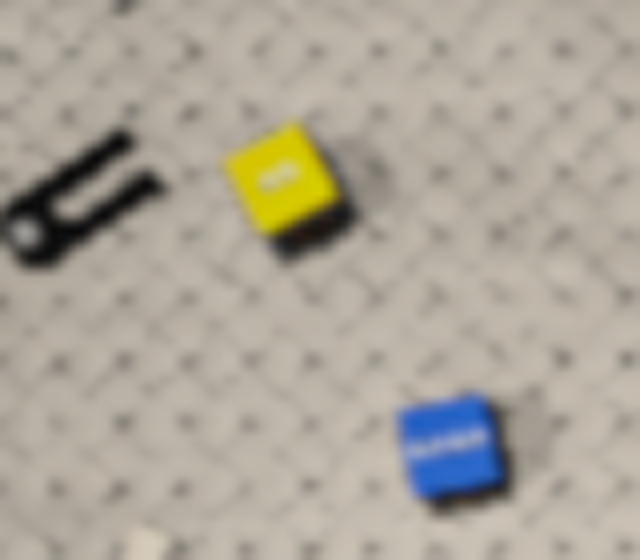

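View pics/s1.png

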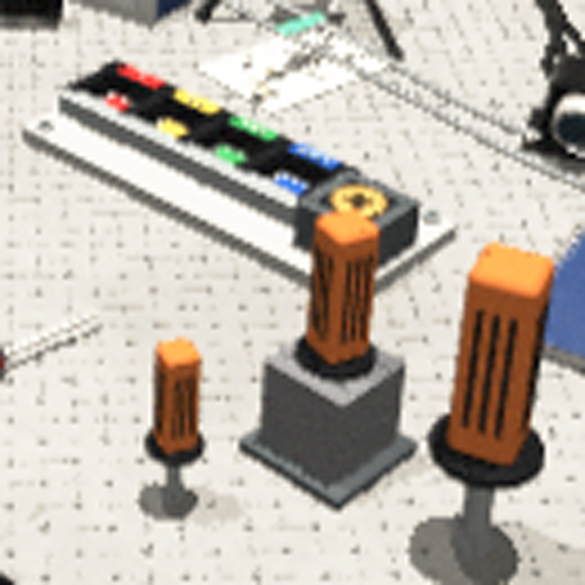

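View pics/s2.png

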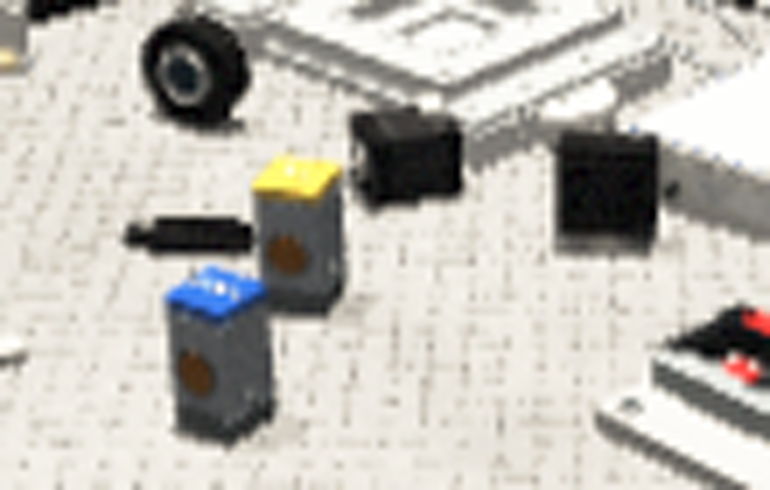

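```bash
cat > h.py <<'E'
import numpy as np, cv2
from bench import r
_c={}
def snap(n,save=None):
    s=r.snapshot(n); 
    if save: cv2.imwrite(f"pics/{save}.png",s["pixels"][:,:,::-1])
    return s
# calibration constants
K={"scene":np.array([[410.16050737,0,276.59448628],[0,410.16050737,205.22033974],[0,0,1]]),
"top":np.array([[439.72264822,0,287.92504174],[0,439.72264822,209.40857668],[0,0,1]])}
E={"scene":np.array([[7.01154342e-01,-3.42902985e-01,6.25140089e-01,-2.20441334e+02],[-7.12977749e-01,-3.28908683e-01,6.19259079e-01,-7.72373938e+02],[-6.73178297e-03,-8.79907166e-01,-4.75097950e-01,6.65818829e+02],[0,0,0,1]]),
"top":np.array([[-6.38013909e-03,-9.87662571e-01,1.56467056e-01,3.59498565e+02],[-9.99962866e-01,5.39497163e-03,-6.72020455e-03,1.51395592e+00],[5.79315918e-03,-1.56504122e-01,-9.87660316e-01,1.39218502e+03],[0,0,0,1]])}
def p2w(n,u,v,z):
    R,t=E[n][:3,:3],E[n][:3,3]
    d=R@np.linalg.inv(K[n])@np.array([u,v,1.]); s=(z-t[2])/d[2]; return t+s*d
def proj(n,P):
    P=np.atleast_2d(P).astype(float);R,t=E[n][:3,:3],E[n][:3,3]
    q=(P-t)@R@K[n].T; return q[:,:2]/q[:,2:]
def crop(img,x,y,w,h,k,name): cv2.imwrite(f"pics/{name}.png",cv2.resize(img[y:y+h,x:x+w],None,fx=k,fy=k,interpolation=cv2.INTER_CUBIC))
def cp(off,k,u,v): return off[0]+(u+.5)/k-.5, off[1]+(v+.5)/k-.5
def box(x,y,z0,z1,w,d,yaw):
    c,s=np.cos(np.radians(yaw)),np.sin(np.radians(yaw))
    b=np.array([[w,d],[-w,d],[-w,-d],[w,-d]])/2@np.array([[c,s],[-s,c]])+[x,y]
    return np.vstack([np.c_[b,[z0]*4],np.c_[b,[z1]*4]])
def draw(img,n,boxes,off,k,w,h,name):
    c=cv2.resize(img[off[1]:off[1]+h,off[0]:off[0]+w],None,fx=k,fy=k,interpolation=cv2.INTER_CUBIC).copy()
    for B,col in boxes:
        q=((proj(n,B)-off+.5)*k-.5)
        q=np.round(q*8).astype(int)
        m=len(B)//2
        for i in range(m):
            for a,b in((i,(i+1)%m),(m+i,m+(i+1)%m),(i,m+i)):
                cv2.line(c,tuple(map(int,q[a])),tuple(map(int,q[b])),col,1,cv2.LINE_AA,3)
    cv2.imwrite(f"pics/{name}.png",c)
E
python3 - <<'E'
from h import *
o=(270,170)
for u,v in((68,62),(788,62),(788,338),(62,332)): print("carrier",p2w("top",*cp(o,8,u,v),12).round(1))
print("screw",p2w("top",*cp(o,8,720,212),46).round(1))
o=(370,225)
for u,v in ((90,118),(90,315),(285,320)): print("foot",p2w("top",*cp(o,9,u,v),8).round(1))
for u,v in ((142,122),(300,290),(140,285)): print("tube",p2w("top",*cp(o,9,u,v),62).round(1))
for u,v in ((262,132),(332,155),(312,228),(242,205)): print("handle",p2w("top",*cp(o,9,u,v),148).round(1))
o=(180,190)
for u,v in ((226,160),(295,124),(342,195),(270,238)): print("y",p2w("top",*cp(o,8,u,v),70).round(1))
for u,v in ((400,410),(488,396),(503,482),(418,498)): print("b",p2w("top",*cp(o,8,u,v),70).round(1))
t=cv2.imread("pics/top0.png"); s=cv2.imread("pics/scene0.png")
crop(t,350,185,20,20,30,"e1"); crop(s,335,225,30,22,26,"e2")
E
```

```text
carrier [682.8  23.2  12. ]
carrier [ 681.3 -266.5   12. ]
carrier [ 569.  -262.6   12. ]
carrier [573.   25.9  12. ]
screw [ 613.7 -231.3   46. ]
foot [ 486.8 -296.8    8. ]
foot [ 418.1 -294.1    8. ]
foot [ 415.9 -362.     8. ]
tube [ 480.4 -302.6   62. ]
tube [ 423.7 -353.3   62. ]
tube [ 425.7 -299.7   62. ]
handle [ 469.2 -320.7  148. ]
handle [ 461.8 -342.5  148. ]
handle [ 438.9 -335.1  148. ]
handle [ 446.3 -313.4  148. ]
y [569.8 236.1  70. ]
y [583.6 210.2  70. ]
y [556.1 191.9  70. ]
y [539.8 218.8  70. ]
b [474.3 168.7  70. ]
b [479.4 135.7  70. ]
b [447.  129.7  70. ]
b [441.2 161.5  70. ]
```

```bash
sleep 0
```

```text
(no output)
```

View pics/e1.png

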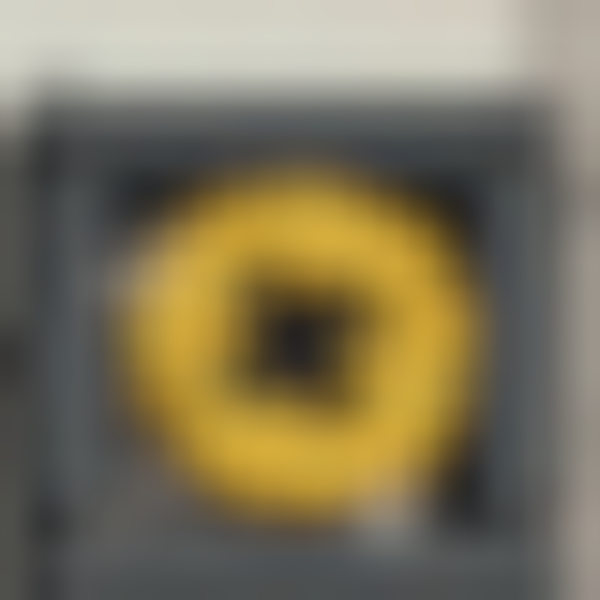

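View pics/e2.png

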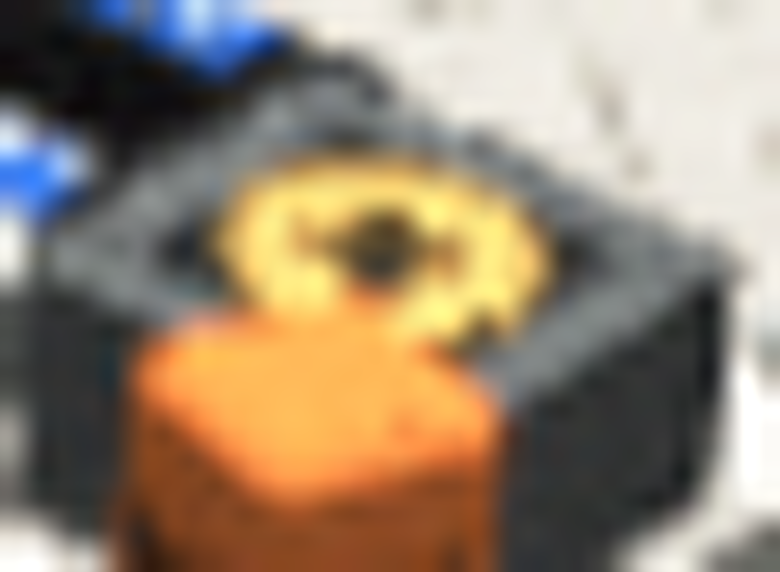

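```bash
cat > ov.py <<'E'
from h import *
G,M,C=(0,255,0),(255,0,255),(255,255,0)
def carrier(x,y,yaw):
    c,s=np.cos(np.radians(yaw)),np.sin(np.radians(yaw))
    return [(box(x,y,0,12,112,290,yaw),G)]
E
python3 - <<'E'
from ov import *
t=cv2.imread("pics/top0.png"); s=cv2.imread("pics/scene0.png")
car=carrier(626.5,-120,-0.6)
scr=[(box(613.7,-231.3,12,45,56,56,-.6),M)]
std=[(box(452,-328,0,8,70,70,-1),G),(box(452,-328,8,62,54,54,-1),M)]
drv=[(box(453,-328,68,148,26,26,-18.4),C)]
cel=[(box(562.3,214.3,0,70,34,34,31),M),(box(460.5,148.9,0,70,34,34,10),M)]
draw(t,"top",car+scr,(270,170),8,100,50,"o1")
draw(t,"top",std+drv,(375,230),14,50,42,"o2")
draw(t,"top",cel,(180,190),8,80,70,"o3")
draw(s,"scene",car+scr+std+drv,(270,195),6,110,105,"o4")
draw(s,"scene",cel,(205,175),14,45,42,"o5")
# slot angle
def slot(img,n,x,y,z,name=None):
    X,Y=np.meshgrid(np.arange(-20,20.1,.5),np.arange(-20,20.1,.5))
    q=proj(n,np.c_[X.ravel()+x,Y.ravel()+y,np.full(X.size,z)]).astype(np.float32)
    m=cv2.remap(img,q[:,0].reshape(X.shape),q[:,1].reshape(X.shape),cv2.INTER_CUBIC)
    if name: cv2.imwrite(f"pics/{name}.png",cv2.resize(m[::-1],None,fx=6,fy=6,interpolation=cv2.INTER_CUBIC))
    red=m[:,:,2].astype(float); th=np.arctan2(Y,X); R=np.hypot(X,Y)
    for a,b in((3,6),(4,8),(5,9)):
        k=(R>a)&(R<b); f=np.sum((red.mean()-red[k])*np.exp(-4j*th[k])); print(n,a,b,"slot angle",(-np.degrees(np.angle(f))/4).round(1),abs(f).round())
slot(t,"top",613.7,-231.3,46,"r1"); 
E
```

```text
top 3 6 slot angle 31.7 1067.0
top 4 8 slot angle 31.4 3587.0
top 5 9 slot angle 30.4 4826.0
```

View pics/o1.png

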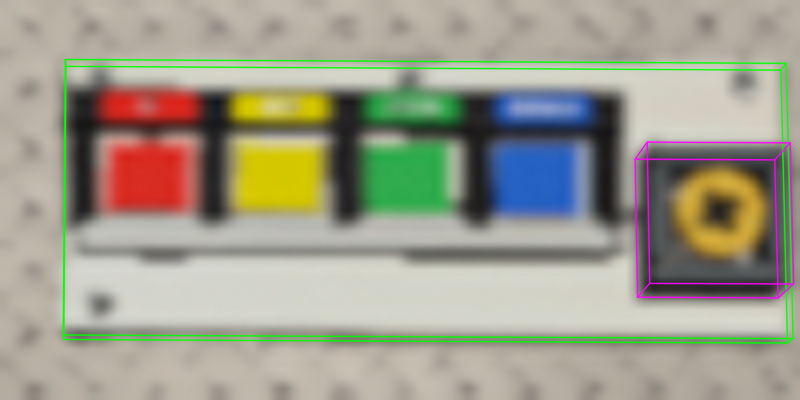

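View pics/o2.png

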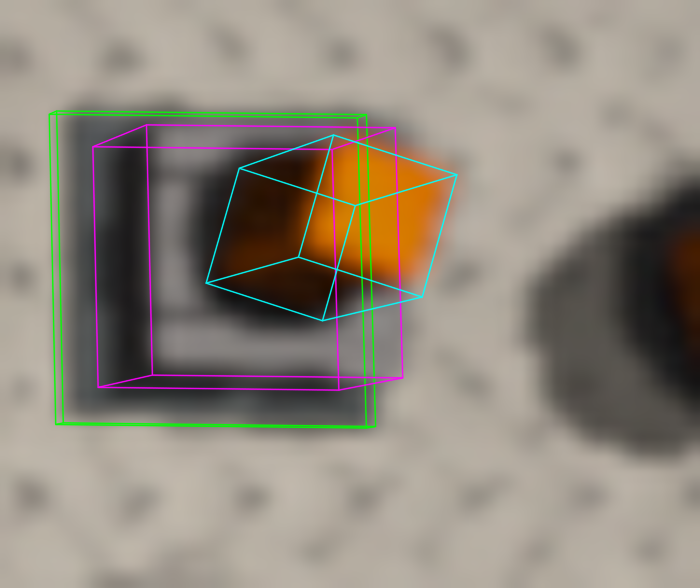

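View pics/o3.png

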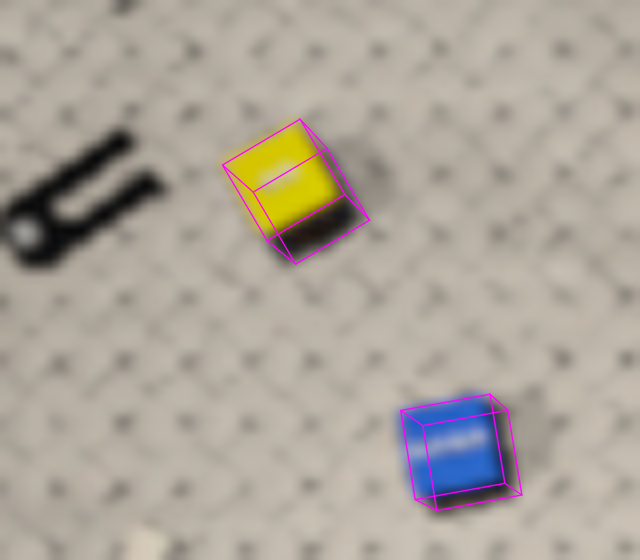

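View pics/o4.png

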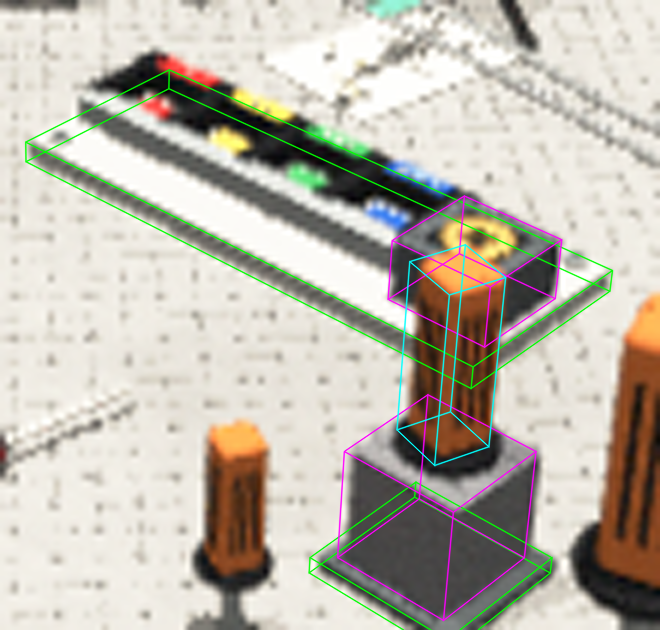

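View pics/o5.png

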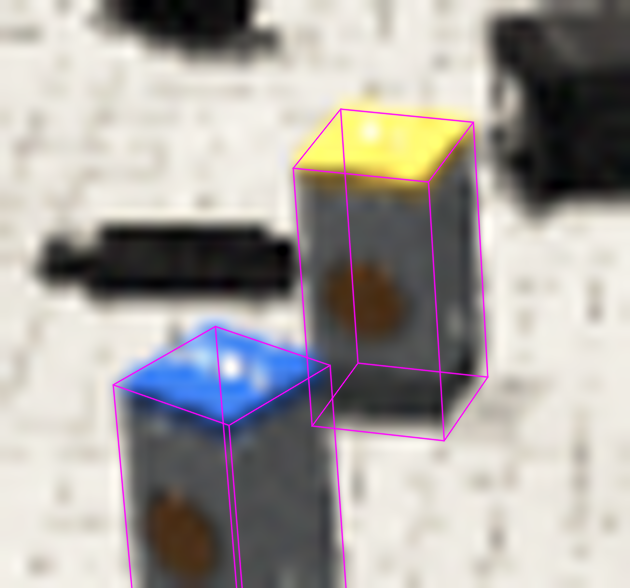

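View pics/r1.png

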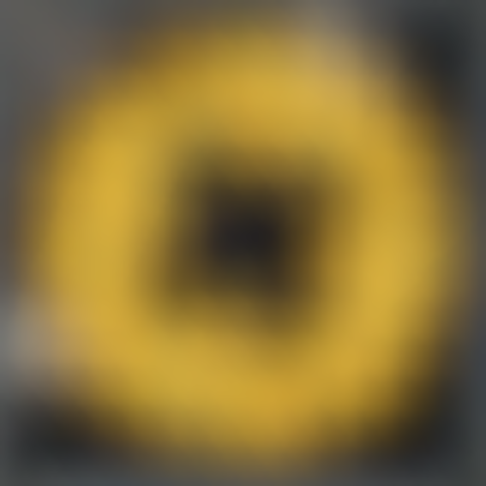

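```bash
cat > slotfit.py <<'E'
from h import *
from scipy.optimize import least_squares
# fit a flat dark cross in rectified patch (R<12mm): params cx,cy,ang,bg,contrast,blur
def fit(img,n,x,y,z,verbose=True,half=12):
    X,Y=np.meshgrid(np.arange(-half,half+.1,.5),np.arange(-half,half+.1,.5))
    q=proj(n,np.c_[X.ravel()+x,Y.ravel()+y,np.full(X.size,z)]).astype(np.float32)
    m=cv2.remap(img,q[:,0].reshape(X.shape),q[:,1].reshape(X.shape),cv2.INTER_CUBIC)[:,:,2].astype(float)
    k=np.hypot(X,Y)<half-.5
    best=None
    sg=lambda t:1/(1+np.exp(-t))
    def mod(p):
        cx,cy,a,bg,c,w=p
        u=(X-cx)*np.cos(a)+(Y-cy)*np.sin(a); v=-(X-cx)*np.sin(a)+(Y-cy)*np.cos(a)
        b=lambda s,h:sg((h-s)/w)*sg((h+s)/w)
        A=b(u,9.5)*b(v,3.5);B=b(v,9.5)*b(u,3.5)
        return bg-c*(A+B-A*B)
    for a0 in np.radians([0,15,30,45,60,75]):
        s=least_squares(lambda p:(mod(p)-m)[k],[0,0,a0,m[k].max(),100,1],bounds=([-6,-6,-9,0,10,.5],[6,6,9,300,300,4]))
        if verbose: print(n,"a0",np.degrees(a0).round(),"->",x+s.x[0].round(2),y+s.x[1].round(2),"ang",round(np.degrees(s.x[2])%90,1),"cost",round(s.cost))
        if best is None or s.cost<best.cost: best=s
    return best
E
python3 - <<'E'
from slotfit import *
t=cv2.imread("pics/top0.png"); s=cv2.imread("pics/scene0.png")
fit(t,"top",613.7,-231.3,45)
fit(s,"scene",613.7,-231.3,45)
E
```

```text
top a0 0.0 -> 614.24 -231.18 ang 31.5 cost 35112
top a0 15.0 -> 614.24 -231.18 ang 31.5 cost 35112
top a0 30.0 -> 614.24 -231.18 ang 31.5 cost 35112
top a0 45.0 -> 614.24 -231.18 ang 31.5 cost 35112
top a0 60.0 -> 614.24 -231.18 ang 31.5 cost 35112
top a0 75.0 -> 614.24 -231.18 ang 31.5 cost 35112
scene a0 0.0 -> 615.5600000000001 -230.75 ang 32.7 cost 329118
scene a0 15.0 -> 615.5600000000001 -230.75 ang 32.7 cost 329118
scene a0 30.0 -> 615.5600000000001 -230.75 ang 32.7 cost 329118
scene a0 45.0 -> 615.5600000000001 -230.75 ang 32.7 cost 329118
scene a0 60.0 -> 615.5600000000001 -230.75 ang 32.7 cost 329118
scene a0 75.0 -> 615.5600000000001 -230.75 ang 32.7 cost 329118
```

```bash
python3 - <<'E'
from h import *
t=cv2.imread("pics/top0.png"); s=cv2.imread("pics/scene0.png")
crop(s,320,230,45,75,8,"f1"); crop(t,390,232,24,24,25,"f2")
E
```

```text
(no output)
```

View pics/f1.png

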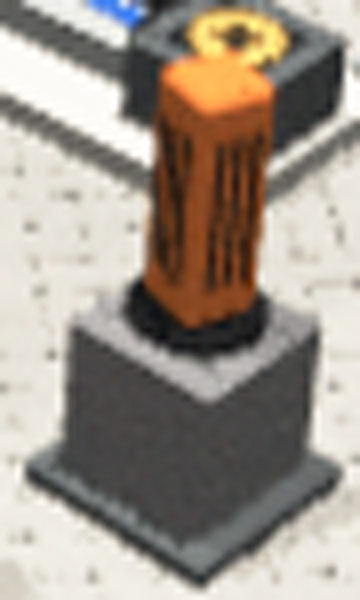

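View pics/f2.png

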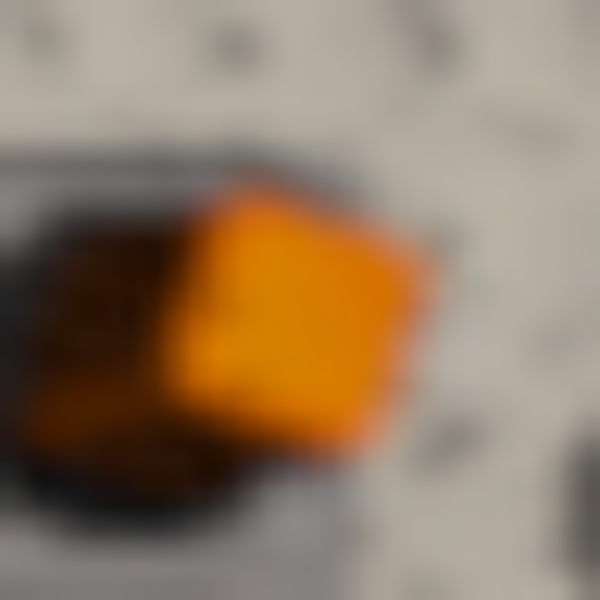

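```bash
python3 - <<'E'
from h import *
o=(320,230)
for nm,z,pts in (("tube",62,((70,325),(205,402),(325,325))),("foot",8,((25,470),(200,578),(343,470))),("handle",148,((160,90),(210,118),(273,92)))):
    for u,v in pts: print(nm,p2w("scene",*cp(o,8,u,v),z).round(1))
print("hc scene",p2w("scene",*cp(o,8,217,88),148).round(1))
print("hc top",p2w("top",*cp((390,232),25,302,322),148).round(1))
for u,v in((240,180),(435,265),(360,455),(165,370)):print(p2w("top",*cp((390,232),25,u,v),148).round(1))
E
```

```text
tube [ 426.5 -304.    62. ]
tube [ 424.9 -354.6   62. ]
tube [ 479.3 -358.8   62. ]
foot [ 417.6 -297.2    8. ]
foot [ 415.4 -364.6    8. ]
foot [ 485.3 -367.1    8. ]
handle [ 438.5 -321.3  148. ]
handle [ 436.7 -340.1  148. ]
handle [ 460.  -345.1  148. ]
hc scene [ 450.6 -332.4  148. ]
hc top [ 454.5 -328.4  148. ]
[ 470.6 -322.1  148. ]
[ 460.8 -343.8  148. ]
[ 439.4 -334.3  148. ]
[ 449.1 -312.6  148. ]
```

```bash
cat > plan.py <<'E'
import sys
from h import *
from scipy.spatial.transform import Rotation as Ro
s=r.sense(); p=np.array(s["tool_pos"]); R=Ro.from_euler("xyz",s["tcp_rot"],degrees=True)
a=[float(v) for v in sys.argv[1:5]]
T=Ro.from_euler("xyz",[180,0,a[3]],degrees=True)
d=R.inv().apply(np.array(a[:3])-p)/250; w=(R.inv()*T).as_rotvec()/np.pi
print("row",[round(float(v),4) for v in np.r_[d,w]]," | t",round(s["time"],2),"pos",p.round(1),"rpy",np.round(s["tcp_rot"],2),"q",np.round(s["joint_pos"],1))
E
python3 plan.py 560 120 270 120
```

```text
row [-2.0531, -1.3814, -0.1566, -0.0005, 0.0002, 0.2541]  | t 0.1 pos [147.6 581.  230.3] rpy [-1.7990e+02 -1.0000e-02  1.6574e+02] q [70.9  7.5 85.3 -0.  87.3 -4.9]
```

```bash
python3 -m jog '[[-0.92,-0.62,-0.16,0,0,0.25],[-0.92,-0.62,-0.16,0,0,0.25],[-0.92,-0.62,-0.16,0,0,0.25],[-0.92,-0.62,-0.16,0,0,0.25],[-0.92,-0.62,-0.16,0,0,0.25],[-0.92,-0.62,-0.16,0,0,0.25],[-0.92,-0.62,-0.16,0,0,0.25]]'; python3 plan.py 560 0 270 73
```

```text
time: 0.8
tool_pos: [335.0, 372.1, 271.9]
tcp_rot: [179.9, 0.1, 120.4]
ft_force: [-0.5, 0.8, 0.3]
finger_gap: 85.5
row [-1.7393, 0.0224, 0.0093, 0.0005, 0.0001, 0.2634]  | t 0.8 pos [335.  372.1 271.9] rpy [1.7993e+02 6.0000e-02 1.2042e+02] q [42.2 -8.9 97.3 -0.1 91.6 11.8]
```

```bash
python3 -m jog '[[-1,0.02,0,0,0,0.26],[-1,0.02,0,0,0,0.26],[-1,0.02,0,0,0,0.26],[-1,0.02,0,0,0,0.26],[-1,0.02,0,0,0,0.26],[-1,0.02,0,0,0,0.26]]' 0.5; python3 plan.py 560 -100 270 73;
```

```text
time: 1.4
tool_pos: [466.6, 157.9, 270.6]
tcp_rot: [180.0, 0.1, 73.3]
ft_force: [-0.5, 1.0, -0.0]
finger_gap: 42.6
row [-0.881, 0.654, 0.0042, 0.0001, 0.0006, 0.0018]  | t 1.4 pos [466.6 157.9 270.6] rpy [1.7998e+02 1.1000e-01 7.3330e+01] q [ 12.8 -10.1  98.5  -0.1  91.6  29.5]
```

```bash
python3 -m jog '[[-0.88,0.65,0,0,0,0],[-0.88,0.65,0,0,0,0],[-0.88,0.65,0,0,0,0],[-0.88,0.65,0,0,0,0],[-0.88,0.65,0,0,0,0],[-0.88,0.65,0,0,0,0],[-0.88,0.65,0,0,0,0]]' 0.6; python3 plan.py 452.5 -330 240 73
```

```text
time: 2.1
tool_pos: [560.2, -96.4, 270.0]
tcp_rot: [-179.9, 0.0, 73.8]
ft_force: [-1.0, 0.5, -0.2]
finger_gap: 51.5
row [-1.0175, -0.1526, 0.1209, -0.0005, 0.0002, 0.0044]  | t 2.1 pos [560.2 -96.4 270. ] rpy [-1.7991e+02  3.0000e-02  7.3780e+01] q [-14.9   1.9  87.1  -0.   91.1   1.3]
```

```bash
python3 -m jog '[[-1,-0.15,0.12,0,0,0],[-1,-0.15,0.12,0,0,0],[-1,-0.15,0.12,0,0,0],[-1,-0.15,0.12,0,0,0],[-1,-0.15,0.12,0,0,0],[-1,-0.15,0.12,0,0,0],[-1,-0.15,0.12,0,0,0]]' 0.6; python3 plan.py 452.5 -330 93 73; python3 - <<'E'
from h import *
a=snap("scene","g1")["pixels"][:,:,::-1]; b=snap("top","g1t")["pixels"][:,:,::-1]
crop(a,290,160,110,140,4,"g1c"); crop(b,350,200,100,80,8,"g1d")
E
```

```text
time: 2.8
tool_pos: [454.3, -323.5, 240.6]
tcp_rot: [-179.9, -0.1, 73.9]
ft_force: [-0.1, 0.3, 1.6]
finger_gap: 50.9
row [-0.0278, 0.0009, 0.5902, -0.0004, -0.0004, 0.0048]  | t 2.8 pos [ 454.3 -323.5  240.6] rpy [-1.7993e+02 -7.0000e-02  7.3870e+01] q [-40.7   0.8  91.3   0.   88.  -24.6]
```

View pics/g1c.png

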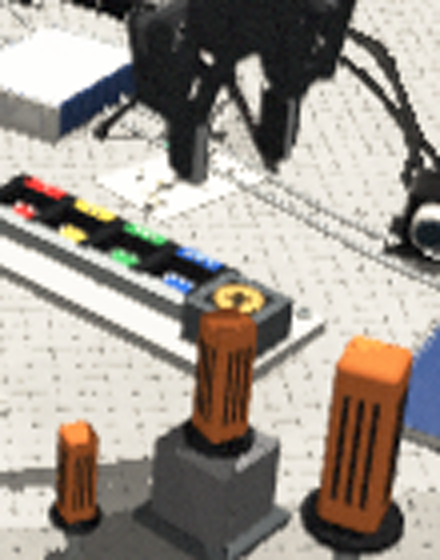

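View pics/g1d.png

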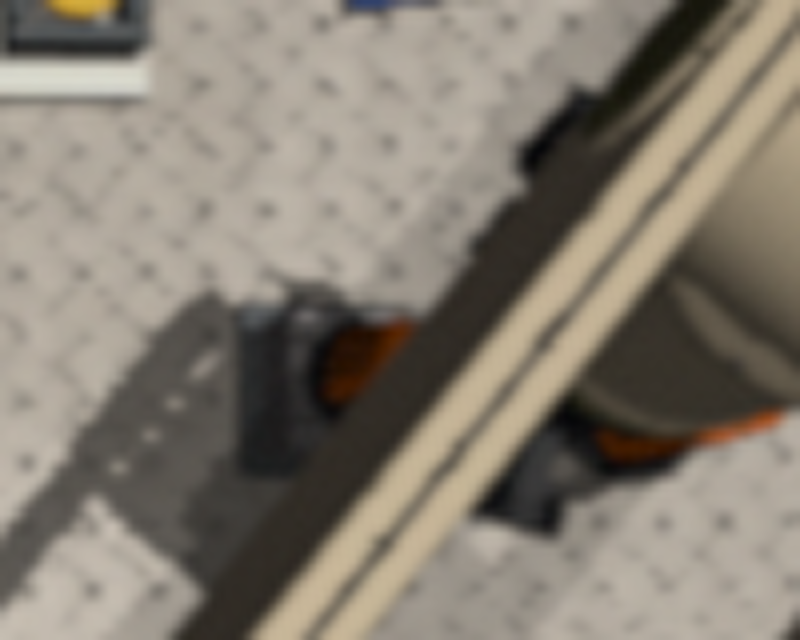

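```bash
python3 -m jog '[[-0.028,0,0.05,0,0,0],[-0.028,0,0.15,0,0,0],[-0.028,0,0.25,0,0,0],[-0.028,0,0.35,0,0,0],[-0.028,0,0.45,0,0,0],[-0.028,0,0.53,0,0,0],[-0.028,0,0.59,0,0,0],[-0.028,0,0.59,0,0,0]]' 0.6; python3 - <<'E'
from h import *
a=snap("scene","g2")["pixels"][:,:,::-1]
crop(a,290,160,110,140,4,"g2c")
E
```

```text
time: 3.7
tool_pos: [451.7, -328.5, 90.7]
tcp_rot: [-179.8, -0.1, 74.0]
ft_force: [-0.4, 0.5, 0.3]
finger_gap: 51.1
```

View pics/g2c.png

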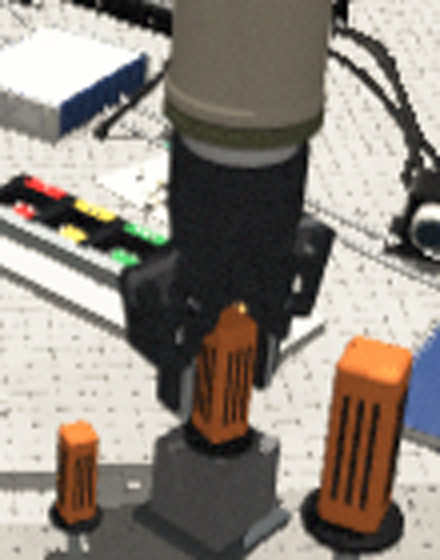

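```bash
python3 -m jog '[[0,0,0,0,0,0],[0,0,0,0,0,0],[0,0,0,0,0,0],[0,0,0,0,0,0],[0,0,0,0,0,0],[0,0,0,0,0,0]]' 0 80;python3 -m jog '[[0,0,-0.02,0,0,0],[0,0,-0.05,0,0,0],[0,0,-0.1,0,0,0],[0,0,-0.2,0,0,0],[0,0,-0.3,0,0,0],[0,0,-0.3,0,0,0]]'; python3 - <<'E'
from h import *
a=snap("scene","g3")["pixels"][:,:,::-1]
crop(a,290,130,110,150,4,"g3c")
E
python3 plan.py 614.5 -231 190 32
```

```text
time: 4.35
tool_pos: [453.8, -331.4, 95.5]
tcp_rot: [179.8, 0.1, 73.9]
ft_force: [0.6, 0.3, 6.3]
finger_gap: 25.1
time: 4.95
tool_pos: [454.8, -332.4, 174.2]
tcp_rot: [179.6, 0.2, 73.9]
ft_force: [0.6, 0.1, -0.3]
finger_gap: 24.8
row [0.5646, 0.5056, -0.0717, 0.0016, 0.0001, 0.233]  | t 5.0 pos [ 454.1 -331.8  171.8] rpy [1.7974e+02 1.3000e-01 7.3950e+01] q [-41.4   3.4  95.9  -0.   80.4 -25.3]
```

View pics/g3c.png

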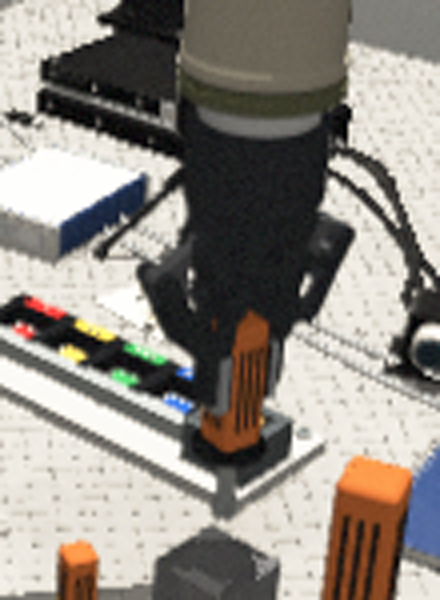

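```bash
python3 - <<'E'
from h import *
a=cv2.imread("pics/g3.png")
B=[(box(454.1,-331.8,90.3,90.3+46,11,11,74),(255,255,0)),(box(454.1,-331.8,144.3,224.3,26,26,74),(0,255,0)),(box(454.1,-331.8,171.8,171.8,4,4,0),(0,0,255))]
draw(a,"scene",B,(325,205),10,50,58,"g3o")
E
```

```text
(no output)
```

View pics/g3o.png

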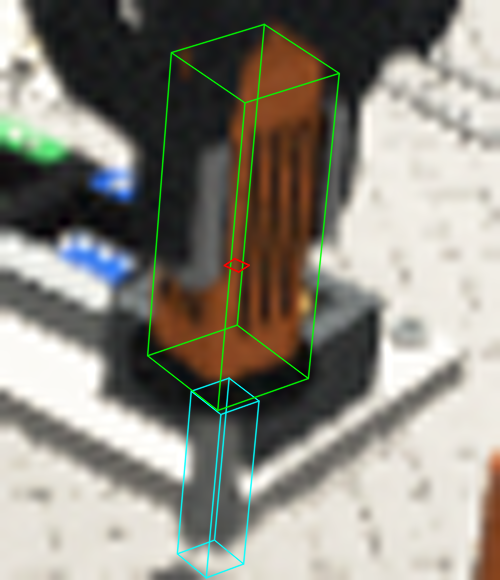

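```bash
python3 -m jog '[[0.2,0.18,-0.03,0,0,0.08],[0.565,0.506,-0.07,0,0,0.233],[0.565,0.506,-0.07,0,0,0.233],[0.565,0.506,-0.07,0,0,0.233],[0.565,0.506,-0.07,0,0,0.233],[0.565,0.506,-0.07,0,0,0.233],[0.565,0.506,-0.07,0,0,0.233],[0.565,0.506,-0.07,0,0,0.233],[0.565,0.506,-0.07,0,0,0.233]]'; python3 plan.py 614.5 -231 136 32
```

```text
time: 5.9
tool_pos: [612.7, -230.6, 186.2]
tcp_rot: [-180.0, 0.0, 32.0]
ft_force: [-1.1, -0.3, -1.5]
finger_gap: 25.6
row [0.0054, 0.0053, 0.2008, -0.0001, 0.0001, 0.0003]  | t 5.9 pos [ 612.7 -230.6  186.2] rpy [-1.7999e+02  1.0000e-02  3.2050e+01] q [-25.1  17.2  78.9  -0.   83.9  32.8]
```

```bash
python3 -m jog '[[0.005,0.005,0.08,0,0,0],[0.005,0.005,0.16,0,0,0],[0.005,0.005,0.2,0,0,0],[0.005,0.005,0.2,0,0,0],[0.005,0.005,0.2,0,0,0]]'; python3 - <<'E'
from h import *
a=snap("scene","g4")["pixels"][:,:,::-1];b=snap("top","g4t")["pixels"][:,:,::-1]
s=r.sense();p=s["tool_pos"];print(p,s["tcp_rot"])
B=[(box(p[0],p[1],p[2]-81.5,p[2]-35,11,11,32),(255,255,0)),(box(614.5,-231,45,45,19,19,32),(0,255,0))]
draw(a,"scene",[],(325,195),12,50,48,"g4c"); draw(a,"scene",B,(325,195),12,50,48,"g4o"); crop(b,330,165,60,50,10,"g4d")
E
```

```text
time: 6.4
tool_pos: [615.1, -230.6, 136.9]
tcp_rot: [180.0, -0.0, 32.0]
ft_force: [0.7, 0.1, -1.3]
finger_gap: 25.3
[ 615.86348512 -230.72697445  137.91450157] [ 1.79890835e+02 -7.11705774e-02  3.20080903e+01]
```

View pics/g4o.png

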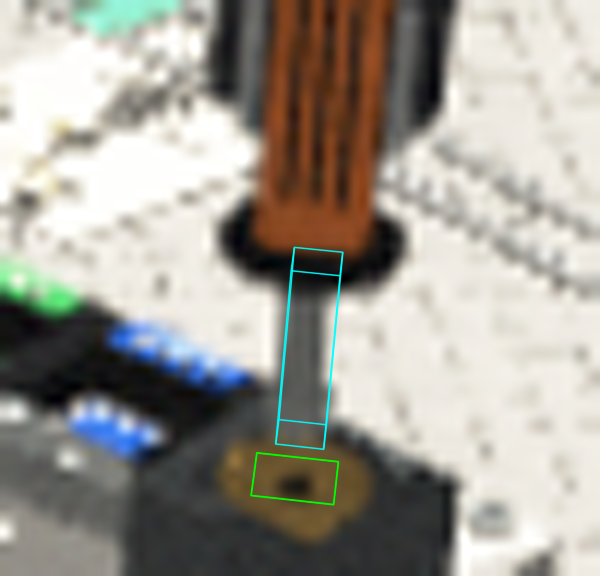

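View pics/g4c.png

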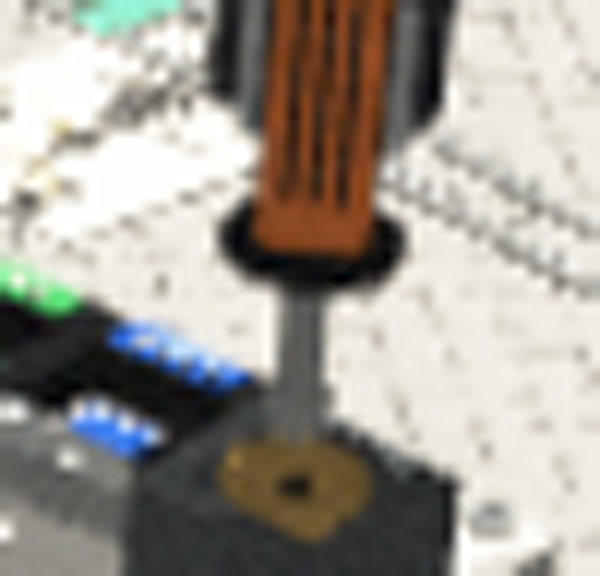

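View pics/g4d.png

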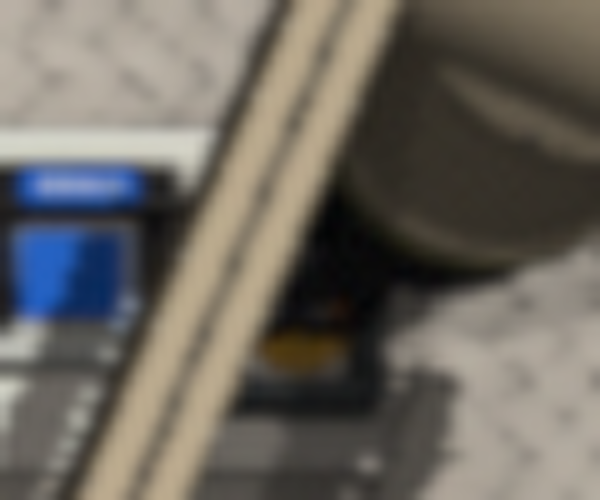

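```bash
python3 plan.py 614.5 -231 127 32;  python3 -m jog '[[-0.002,-0.002,0.02,0,0,0],[-0.002,-0.002,0.04,0,0,0],[-0.002,-0.002,0.04,0,0,0]]'; python3 -m jog '[[0,0,0.01,0,0,0],[0,0,0.01,0,0,0]]';python3 -m jog '[[0,0,0.01,0,0,0],[0,0,0.01,0,0,0]]'
```

```text
row [-0.0053, -0.002, 0.0436, 0.0006, -0.0004, 0.0]  | t 6.5 pos [ 615.9 -230.7  137.9] rpy [ 1.7989e+02 -7.0000e-02  3.2010e+01] q [-25.   19.4  81.3   0.   79.1  33. ]
time: 6.8
tool_pos: [614.2, -230.1, 125.5]
tcp_rot: [-180.0, 0.0, 32.0]
ft_force: [0.7, -1.2, -1.7]
finger_gap: 25.1
time: 7.0
tool_pos: [614.4, -230.2, 123.5]
tcp_rot: [180.0, 0.0, 32.0]
ft_force: [0.4, -0.4, -2.6]
finger_gap: 25.0
time: 7.2
tool_pos: [614.4, -230.6, 121.4]
tcp_rot: [180.0, 0.0, 32.0]
ft_force: [-0.2, -2.8, -0.5]
finger_gap: 25.0
```

```bash
python3 -m jog '[[0,0,0.006,0,0,0],[0,0,0.006,0,0,0]]'; python3 -m jog '[[0,0,0.006,0,0,0],[0,0,0.006,0,0,0],[0,0,0.006,0,0,0]]'
```

```text
time: 7.4
tool_pos: [614.6, -230.6, 120.6]
tcp_rot: [179.9, 0.0, 32.0]
ft_force: [-2.9, -2.9, 4.7]
finger_gap: 25.1
time: 7.7
tool_pos: [614.8, -230.6, 120.4]
tcp_rot: [179.9, -0.0, 32.0]
ft_force: [-5.0, 0.1, 11.3]
finger_gap: 25.3
```

```bash
python3 - <<'E'
from h import *
a=snap("scene","g5")["pixels"][:,:,::-1]
crop(a,325,195,50,48,12,"g5c")
E
```

```text
(no output)
```

View pics/g5c.png

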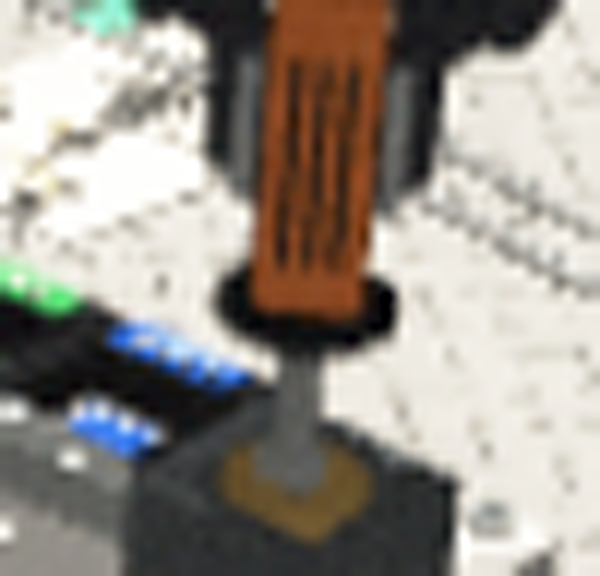

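```bash
python3 -m jog '[[0,0,0,0,0,-0.04],[0,0,0,0,0,-0.08],[0,0,-0.002,0,0,-0.12],[0,0,-0.0035,0,0,-0.16],[0,0,-0.0035,0,0,-0.16]]'; python3 -c "
from bench import r; s=r.sense(); print(s['wrist_torque'],s['ft_force'],s['tool_pos'])"
```

```text
time: 8.25
tool_pos: [615.0, -231.9, 121.3]
tcp_rot: [179.8, 0.1, 61.0]
ft_force: [-3.6, -5.2, 9.5]
finger_gap: 24.9
[-1.2735236   0.83525425 -0.13281363] [-3.56913897 -5.21510808  9.48314631] [ 615.02802467 -231.92472082  121.29714183]
```

```bash
python3 -m jog '[[-0.004,0.001,-0.0015,0,0,-0.04],[-0.004,0.002,-0.003,0,0,-0.08],[-0.0035,0.0035,-0.0045,0,0,-0.12],[-0.003,0.004,-0.006,0,0,-0.16],[-0.0025,0.0047,-0.0075,0,0,-0.2],[-0.0025,0.0047,-0.0075,0,0,-0.2]]'; python3 -c "
from bench import r; s=r.sense(); print(s['wrist_torque'],s['ft_force'],s['tool_pos'])"
```

```text
time: 8.85
tool_pos: [615.8, -232.8, 123.1]
tcp_rot: [179.9, 0.2, 97.0]
ft_force: [-3.1, -4.2, 7.8]
finger_gap: 25.1
[-1.15339682  0.7603745  -0.1125801 ] [-3.11972545 -4.16222752  7.83341437] [ 615.81056787 -232.78420152  123.06014579]
```

```bash
python3 -m jog '[[-0.003,-0.003,-0.001,0,0,-0.04],[-0.003,-0.002,-0.0025,0,0,-0.08],[-0.003,-0.001,-0.004,0,0,-0.12],[-0.0025,-0.001,-0.0055,0,0,-0.16],[-0.002,0,-0.007,0,0,-0.2],[-0.002,0,-0.0085,0,0,-0.24],[-0.002,0,-0.0085,0,0,-0.24]]'; python3 - <<'E'
from h import *
s=r.sense(); print(s['wrist_torque'],s['ft_force'],s['tool_pos'],s["joint_pos"].round(1))
a=snap("scene","g6")["pixels"][:,:,::-1]
crop(a,325,195,50,48,12,"g6c")
E
```

```text
time: 9.55
tool_pos: [616.6, -232.6, 125.3]
tcp_rot: [180.0, 0.2, 140.3]
ft_force: [0.9, -2.1, 7.7]
finger_gap: 24.6
[-0.64740457 -0.02666439 -0.09090805] [ 0.85086051 -2.06054644  7.73795976] [ 616.64333138 -232.64142982  125.31060744] [-25.1  20.1  81.8  -0.   77.8 -75.4]
```

View pics/g6c.png

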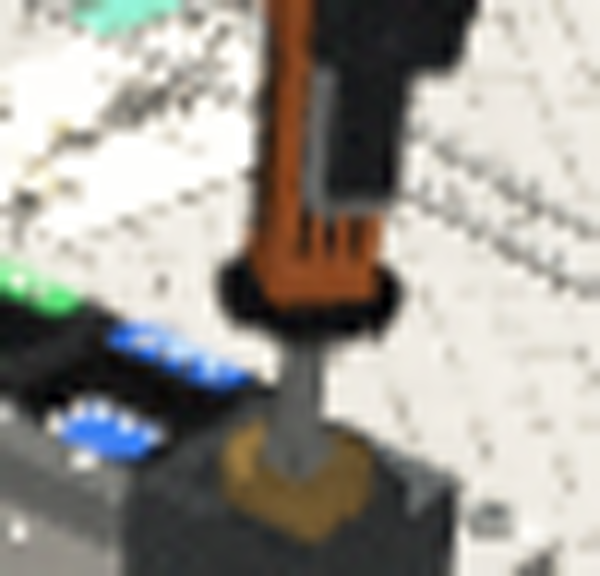

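```bash
python3 -m jog '[[0,0,-0.001,0,0,-0.04],[0,0,-0.0025,0,0,-0.08],[0,0,-0.004,0,0,-0.12],[0,0,-0.0055,0,0,-0.16],[0,0,-0.007,0,0,-0.2],[0,0,-0.0085,0,0,-0.24],[0,0,-0.0085,0,0,-0.24]]'; python3 - <<'E'
from h import *
s=r.sense(); print(s['wrist_torque'],s['ft_force'],s['tool_pos'],s["joint_pos"].round(1))
E
```

```text
time: 10.3
tool_pos: [617.1, -231.8, 127.6]
tcp_rot: [-179.9, 0.3, -176.5]
ft_force: [1.2, 0.9, 7.9]
finger_gap: 24.9
[ 0.06835765 -0.34173394 -0.040206  ] [1.17319623 0.85761075 7.85077719] [ 617.0518718  -231.82572599  127.57288544] [-2.510e+01  2.000e+01  8.170e+01  1.000e-01  7.800e+01 -1.186e+02]
```

```bash
for i in 1 ; do python3 -m jog '[[0,0,-0.001,0,0,-0.03],[0,0,-0.002,0,0,-0.06],[0,0,-0.002,0,0,-0.06]]'; python3 -c "
from bench import r; s=r.sense(); print(s['wrist_torque'],s['joint_pos'].round(1))"; done
```

```text
time: 10.6
tool_pos: [617.1, -231.6, 128.1]
tcp_rot: [-179.9, 0.2, -165.8]
ft_force: [2.1, 1.2, 9.2]
finger_gap: 25.1
[ 0.33819184 -0.26187178 -0.17874755] [-2.510e+01  2.000e+01  8.170e+01  1.000e-01  7.810e+01 -1.293e+02]
```

```bash
for i in 1 ; do python3 -m jog '[[0,0,-0.001,0,0,-0.02],[0,0,-0.001,0,0,-0.03],[0,0,-0.001,0,0,-0.03],[0,0,-0.001,0,0,-0.03]]'; python3 -c "
from bench import r; s=r.sense(); print(s['wrist_torque'],s['joint_pos'].round(1))"; done
```

```text
time: 11.0
tool_pos: [617.1, -231.4, 128.3]
tcp_rot: [-179.9, 0.2, -160.6]
ft_force: [1.8, 1.3, 7.4]
finger_gap: 25.4
[ 0.38845709 -0.3621076  -0.27201381] [-2.510e+01  1.990e+01  8.170e+01  1.000e-01  7.810e+01 -1.345e+02]
```

```bash
python3 -m jog '[[0,0,0,0,0,0.03],[0,0,0,0,0,0.06],[0,0,-0.03,0,0,0.06],[0,0,-0.08,0,0,0.06],[0,0,-0.16,0,0,0.06],[0,0,-0.26,0,0,0.06],[0,0,-0.3,0,0,0.06]]'; python3 - <<'E'
from h import *
s=r.sense(); print(s['wrist_torque'],s['ft_force'])
a=snap("scene","g7")["pixels"][:,:,::-1]; b=snap("top","g7t")["pixels"]
crop(a,260,130,120,120,5,"g7c")
E
python3 plan.py 614 -280 200 140; python3 plan.py 453.5 -331 175 73.9
```

```text
time: 11.7
tool_pos: [616.1, -232.0, 204.5]
tcp_rot: [-179.9, 0.2, -171.3]
ft_force: [0.3, -0.8, -0.6]
finger_gap: 25.6
[ 0.02143942  0.00164536 -0.03596034] [ 0.27595111 -0.8094679  -0.59851105]
row [0.0378, -0.1879, 0.0149, -0.0002, 0.0012, 0.2704]  | t 11.8 pos [ 616.2 -232.1  203.7] rpy [-179.88    0.18 -171.32] q [ -25.1   17.    77.3    0.    85.5 -123.8]
row [0.7035, -0.2925, 0.1131, 0.0006, 0.0013, 0.6376]  | t 11.8 pos [ 616.2 -232.1  203.7] rpy [-179.88    0.18 -171.32] q [ -25.1   17.    77.3    0.    85.5 -123.8]
```

View pics/g7c.png

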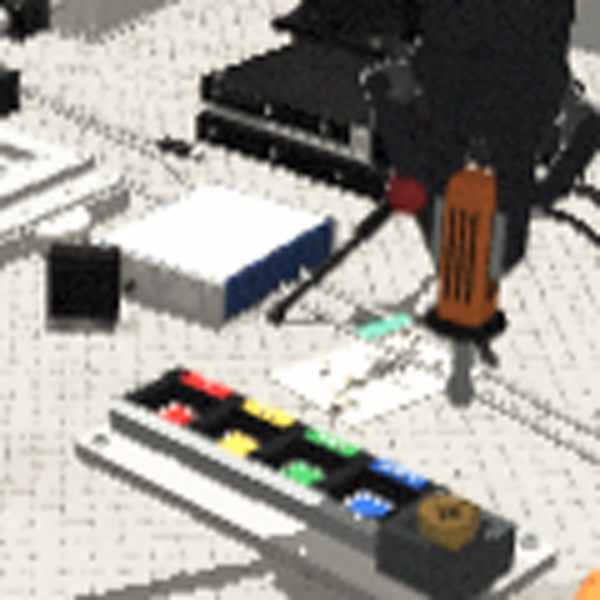

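View pics/g7t.png

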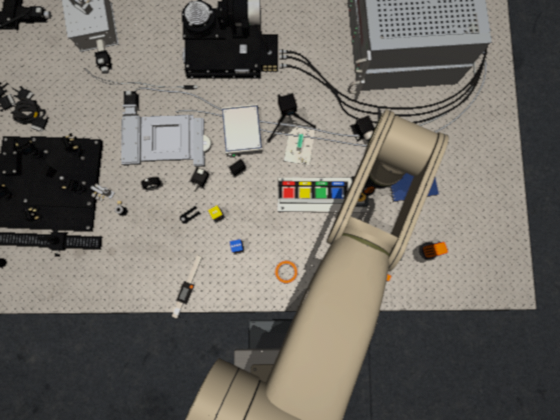

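```bash
python3 -m jog '[[0.7,-0.29,0.1,0,0,0.638],[0.7,-0.29,0.1,0,0,0.638],[0.7,-0.29,0.1,0,0,0.638],[0.7,-0.29,0.1,0,0,0.638],[0.7,-0.29,0.1,0,0,0.638],[0.7,-0.29,0.1,0,0,0.638],[0.7,-0.29,0.1,0,0,0.638],[0.7,-0.29,0.1,0,0,0.638],[0.7,-0.29,0.1,0,0,0.638],[0.7,-0.29,0.1,0,0,0.638]]'; python3 plan.py 453.5 -331 175 73.9
```

```text
time: 12.8
tool_pos: [452.2, -328.9, 174.3]
tcp_rot: [-179.9, -0.1, 102.4]
ft_force: [0.2, -0.0, -0.6]
finger_gap: 24.9
row [-0.0095, 0.0032, -0.003, -0.0007, -0.0006, 0.1581]  | t 12.8 pos [ 452.2 -328.9  174.3] rpy [-1.7991e+02 -1.3000e-01  1.0235e+02] q [-41.3   3.2  95.8   0.   81.1 -53.6]
```

```bash
python3 -m jog '[[-0.0095,0.003,0,0,0,0.158],[-0.0095,0.003,0,0,0,0.158],[-0.0095,0.003,0,0,0,0.158],[-0.0095,0.003,0,0,0,0.158],[-0.0095,0.003,0,0,0,0.158]]'; python3 - <<'E'
from h import *
a=snap("scene","g8")["pixels"][:,:,::-1]; b=snap("top","g8t")["pixels"]
crop(a,310,180,70,120,5,"g8c")
E
python3 plan.py 453.5 -331 110 73.9
```

```text
time: 13.3
tool_pos: [453.5, -331.1, 174.4]
tcp_rot: [-179.9, -0.1, 74.2]
ft_force: [0.4, 0.4, -1.5]
finger_gap: 25.6
row [0.0005, -0.0008, 0.2596, -0.0005, -0.0003, 0.0025]  | t 13.4 pos [ 453.8 -331.3  174.9] rpy [-1.799e+02 -5.000e-02  7.435e+01] q [-41.4   3.6  95.4   0.   81.2 -25.7]
```

View pics/g8c.png

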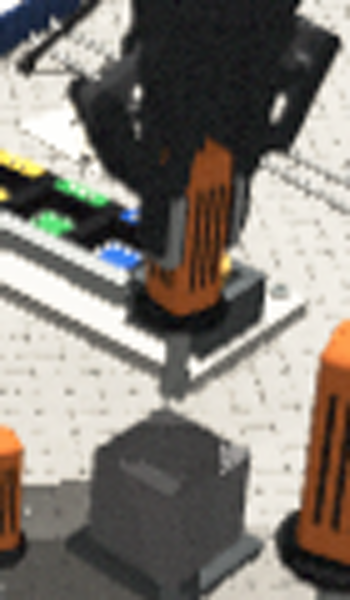

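```bash
python3 -m jog '[[0,0,0.06,0,0,0],[0,0,0.13,0,0,0],[0,0,0.2,0,0,0],[0,0,0.26,0,0,0],[0,0,0.26,0,0,0]]'; python3 -m jog '[[0,0,0.02,0,0,0],[0,0,0.04,0,0,0],[0,0,0.048,0,0,0],[0,0,0.048,0,0,0]]'; python3 -m jog '[[0,0,0.008,0,0,0],[0,0,0.008,0,0,0]]'
```

```text
time: 13.9
tool_pos: [452.5, -330.1, 107.3]
tcp_rot: [-179.7, -0.1, 74.3]
ft_force: [-0.1, 1.3, -1.2]
finger_gap: 25.2
time: 14.3
tool_pos: [454.3, -331.8, 99.1]
tcp_rot: [180.0, 0.0, 74.2]
ft_force: [-0.1, -0.4, -1.6]
finger_gap: 25.3
time: 14.5
tool_pos: [454.4, -331.8, 97.1]
tcp_rot: [180.0, 0.0, 74.2]
ft_force: [0.0, 0.7, -1.5]
finger_gap: 25.1
```

```bash
python3 -m jog '[[0,0,0.006,0,0,0],[0,0,0.006,0,0,0],[0,0,0.006,0,0,0]]';python3 -m jog '[[0,0,0.004,0,0,0],[0,0,0.004,0,0,0],[0,0,0.004,0,0,0]]'
```

```text
time: 14.8
tool_pos: [454.3, -331.7, 95.6]
tcp_rot: [180.0, -0.0, 74.2]
ft_force: [-0.1, 0.4, -1.4]
finger_gap: 24.9
time: 15.1
tool_pos: [454.4, -331.9, 95.5]
tcp_rot: [180.0, 0.0, 74.2]
ft_force: [-2.9, 1.7, 5.8]
finger_gap: 24.8
```

```bash
python3 -m jog '[[0,0,0,0,0,0],[0,0,0,0,0,0],[0,0,0,0,0,0],[0,0,0,0,0,0]]' 0.6; python3 -m jog '[[0,0,-0.05,0,0,0],[0,0,-0.15,0,0,0],[0,0,-0.3,0,0,0],[0,0,-0.5,0,0,0],[0,0,-0.65,0,0,0],[0,0,-0.75,0,0,0]]'; python3 - <<'E'
from h import *
a=snap("scene","g9")["pixels"][:,:,::-1]; 
crop(a,290,180,110,130,4.5,"g9c")
E
python3 plan.py 500 0 290 91
```

```text
time: 15.5
tool_pos: [454.3, -331.7, 94.4]
tcp_rot: [-180.0, -0.0, 74.2]
ft_force: [-0.5, 0.3, 0.3]
finger_gap: 51.6
time: 16.1
tool_pos: [455.1, -332.4, 287.3]
tcp_rot: [179.7, 0.1, 74.2]
ft_force: [-0.2, -0.5, 0.2]
finger_gap: 51.2
row [1.3305, -0.1932, -0.0028, 0.0028, 0.0019, -0.0932]  | t 16.15 pos [ 456.  -333.2  291.3] rpy [179.46   0.26  74.22] q [-41.4   0.4  86.4  -0.   92.5 -25.6]
```

View pics/g9c.png

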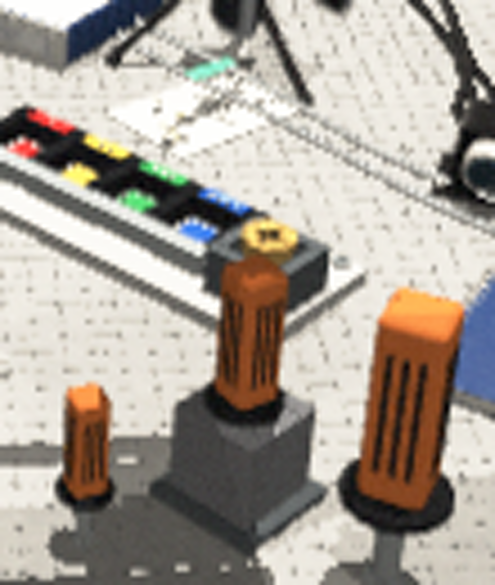

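```bash
python3 -m jog '[[1,-0.15,0,0,0,-0.09],[1,-0.15,0,0,0,-0.09],[1,-0.15,0,0,0,-0.09],[1,-0.15,0,0,0,-0.09],[1,-0.15,0,0,0,-0.09],[1,-0.15,0,0,0,-0.09]]' 0.85; python3 - <<'E'
from h import *
a=snap("scene","k1")["pixels"][:,:,::-1]; b=snap("top","k1t")["pixels"][:,:,::-1]
print(r.sense()["tool_pos"])
cv2.imwrite("pics/k1v.png",np.hstack([cv2.resize(a[150:250,180:300],None,fx=3.3,fy=3.3,interpolation=2),cv2.resize(b[160:260,170:290],None,fx=3.3,fy=3.3,interpolation=2)]))
E
```

```text
time: 16.75
tool_pos: [486.6, -75.7, 283.1]
tcp_rot: [179.9, -0.1, 90.8]
ft_force: [-0.6, -0.6, 0.4]
finger_gap: 72.7
[486.36768556 -79.69370351 282.7826427 ]
```

View pics/k1v.png

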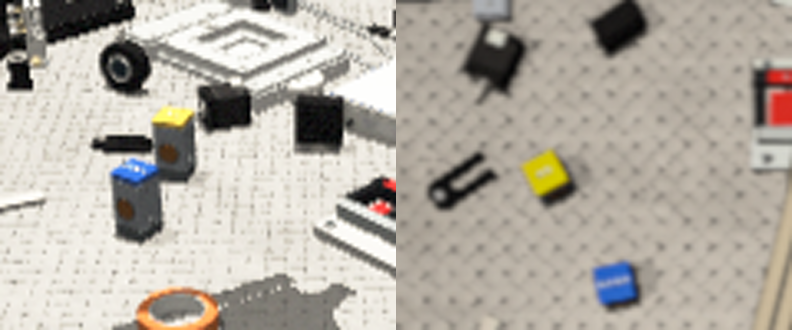

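View pics/k1t.png

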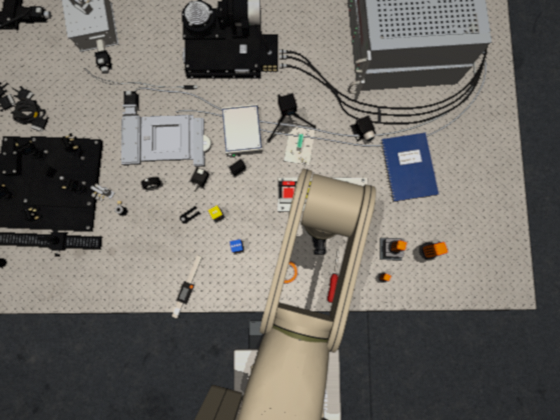

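```bash
cat > cells.py <<'E'
from h import *
from scipy.optimize import least_squares
# soft colour mask then fit a 34 mm square at cap height in rectified plane
def capfit(img,n,kind,x,y,z=70,sz=34):
    hs=30
    X,Y=np.meshgrid(np.arange(-hs,hs+.1,1.),np.arange(-hs,hs+.1,1.))
    q=proj(n,np.c_[X.ravel()+x,Y.ravel()+y,np.full(X.size,z)]).astype(np.float32)
    m=cv2.remap(np.ascontiguousarray(img),q[:,0].reshape(X.shape),q[:,1].reshape(X.shape),cv2.INTER_LINEAR).astype(float)
    B,G,R=m[...,0],m[...,1],m[...,2]
    f=(np.minimum(R,G)-B) if kind=="y" else (B-np.maximum(R,G)*.999)
    f=np.clip(f/np.percentile(f,97),0,1)
    sg=lambda t:1/(1+np.exp(-np.clip(t,-40,40)))
    best=None
    for a0 in (0,.4,.8,1.2):
        def res(p):
            u=(X-p[0])*np.cos(p[2])+(Y-p[1])*np.sin(p[2]); v=-(X-p[0])*np.sin(p[2])+(Y-p[1])*np.cos(p[2])
            b=lambda s:sg((p[3]/2-s)/p[4])*sg((p[3]/2+s)/p[4])
            return (b(u)*b(v)-f).ravel()
        s=least_squares(res,[0,0,a0,sz,1.5],bounds=([-25,-25,-3,sz-8,.3],[25,25,3,sz+6,4]),loss="soft_l1")
        if best is None or s.cost<best.cost: best=s
    p=best.x; return x+p[0],y+p[1],np.degrees(p[2])%90,p[3],best.cost
if __name__=="__main__":
    for n,f in(("top","k1t"),("scene","k1")):
        im=cv2.imread(f"pics/{f}.png")
        for k,x,y in(("y",562,214),("b",460.5,149)): print(n,k,np.round(capfit(im,n,k,x,y),1))
E
python3 cells.py
```

```text
top y [562.4 215.   28.8  33.   19.4]
top b [460.6 149.5  11.4  33.1  23.6]
scene y [562.5 214.7  28.4  38.3  20. ]
scene b [460.4 147.8   8.9  35.7  37.5]
```

```bash
python3 - <<'E'
from h import *
a=snap("top","k2t")["pixels"][:,:,::-1]; b=snap("scene","k2")["pixels"][:,:,::-1]
t=cv2.imread("pics/g7t.png")[:,:,::-1]
t0=cv2.imread("pics/top0.png")
o=(270,170)
for x in (148,281,408,536): print("floor",p2w("top",*cp(o,8,x,180),12).round(1))
for x in (86,210,342,476,608): print("wall",p2w("top",*cp(o,8,x,180),30).round(1))
print("fence bottom edge / jaw edge z30:",[p2w("top",*cp(o,8,281,v),30).round(1)[0] for v in (132,218,252)])
crop(t,272,172,60,45,13,"p1"); crop(b,270,190,90,60,8.8,"p2")
E
```

```text
floor [634.3  -8.7  12. ]
floor [634.  -61.9  12. ]
floor [ 633.8 -112.7   12. ]
floor [ 633.5 -163.9   12. ]
wall [630.9  15.9  30. ]
wall [630.6 -33.   30. ]
wall [630.3 -85.1  30. ]
wall [ 630.1 -138.    30. ]
wall [ 629.8 -190.2   30. ]
fence bottom edge / jaw edge z30: [np.float64(649.8), np.float64(615.2), np.float64(601.6)]
```

View pics/p1.png

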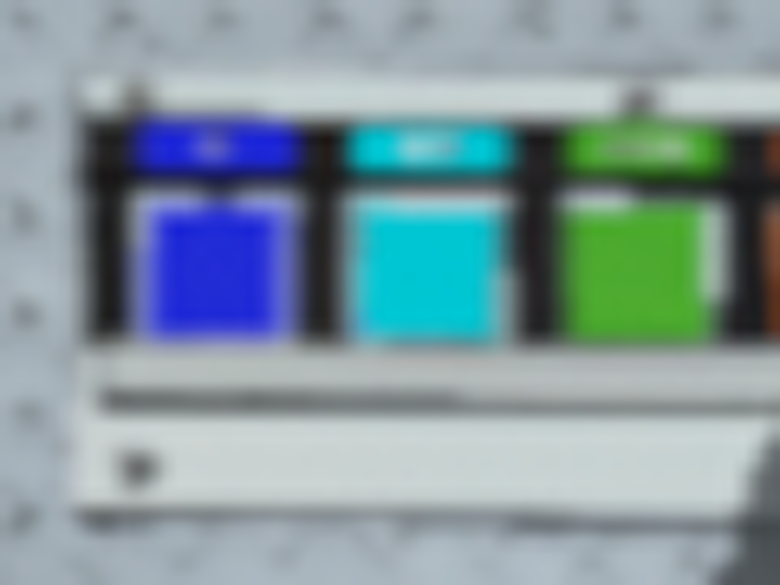

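View pics/p2.png

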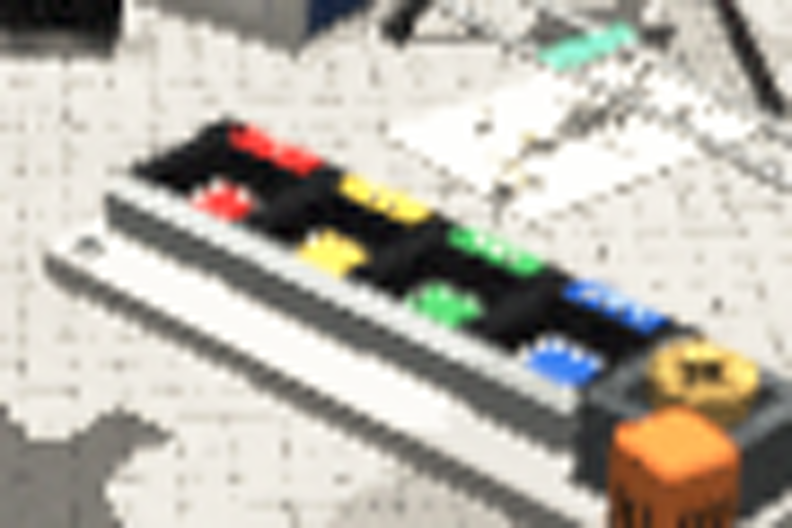

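```bash
python3 - <<'E'
from h import *
o=(272,172)
for x in (215,430,640):
  print([p2w("top",*cp(o,13,x,v),z).round(1)[0] for v,z in ((188,12),(345,30),(405,12),(70,12),(512,12),(520,0))])
t=cv2.imread("pics/g7t.png")
for x in (215,430,640):
    c=round(272+(x+.5)/13-.5); print(c,[(v,int(t[v,c].sum())) for v in range(176,214)])
E
```

```text
[np.float64(654.1), np.float64(611.4), np.float64(599.8), np.float64(683.9), np.float64(573.3), np.float64(573.1)]
[np.float64(653.8), np.float64(611.2), np.float64(599.5), np.float64(683.6), np.float64(573.0), np.float64(572.9)]
[np.float64(653.6), np.float64(610.9), np.float64(599.3), np.float64(683.4), np.float64(572.7), np.float64(572.6)]
288 [(176, 523), (177, 553), (178, 602), (179, 585), (180, 466), (181, 327), (182, 325), (183, 374), (184, 302), (185, 153), (186, 181), (187, 310), (188, 312), (189, 290), (190, 292), (191, 289), (192, 293), (193, 292), (194, 291), (195, 287), (196, 297), (197, 372), (198, 476), (199, 537), (200, 557), (201, 523), (202, 379), (203, 388), (204, 580), (205, 623), (206, 622), (207, 621), (208, 621), (209, 617), (210, 561), (211, 405), (212, 452), (213, 504)]
305 [(176, 517), (177, 522), (178, 594), (179, 616), (180, 562), (181, 429), (182, 474), (183, 499), (184, 414), (185, 249), (186, 329), (187, 541), (188, 502), (189, 407), (190, 408), (191, 407), (192, 407), (193, 407), (194, 408), (195, 407), (196, 408), (197, 420), (198, 417), (199, 502), (200, 547), (201, 527), (202, 403), (203, 390), (204, 575), (205, 621), (206, 622), (207, 618), (208, 619), (209, 618), (210, 572), (211, 437), (212, 453), (213, 534)]
321 [(176, 489), (177, 445), (178, 472), (179, 383), (180, 344), (181, 318), (182, 359), (183, 398), (184, 308), (185, 153), (186, 176), (187, 307), (188, 310), (189, 289), (190, 290), (191, 293), (192, 293), (193, 295), (194, 297), (195, 295), (196, 289), (197, 288), (198, 350), (199, 494), (200, 542), (201, 554), (202, 503), (203, 417), (204, 571), (205, 622), (206, 621), (207, 616), (208, 619), (209, 619), (210, 600), (211, 505), (212, 391), (213, 498)]
```

```bash
python3 plan.py 562.4 214.8 200 118.6
```

```text
row [1.1838, 0.3134, 0.329, 0.0001, 0.0002, -0.1566]  | t 16.95 pos [486.2 -81.7 282.4] rpy [1.7998e+02 4.0000e-02 9.0410e+01] q [-15.5 -10.2  97.4  -0.   92.8 -15.9]
```

```bash
python3 -m jog '[[0.98,0.26,0.25,0,0,-0.156],[0.98,0.26,0.25,0,0,-0.156],[0.98,0.26,0.25,0,0,-0.156],[0.98,0.26,0.25,0,0,-0.156],[0.98,0.26,0.25,0,0,-0.156],[0.98,0.26,0.25,0,0,-0.156],[0.98,0.26,0.25,0,0,-0.156]]' 0.85;  python3 plan.py 562.4 214.8 120 118.6
```

```text
time: 17.65
tool_pos: [549.4, 164.4, 218.3]
tcp_rot: [-179.9, -0.0, 118.5]
ft_force: [0.1, -0.5, -0.3]
finger_gap: 72.6
row [0.1521, 0.1426, 0.3929, -0.0007, -0.0001, -0.0004]  | t 17.65 pos [549.4 164.4 218.3] rpy [-1.7987e+02 -3.0000e-02  1.1853e+02] q [ 11.5   3.9  90.5  -0.   85.8 -17. ]
```

```bash
python3 -m jog '[[0.15,0.14,0.1,0,0,0],[0.152,0.143,0.25,0,0,0],[0.152,0.143,0.39,0,0,0],[0.152,0.143,0.39,0,0,0],[0.152,0.143,0.39,0,0,0]]' 0.85;  python3 - <<'E'
from h import *
a=snap("scene","k3")["pixels"][:,:,::-1]
crop(a,185,110,90,110,5.4,"k3c")
E
python3 plan.py 562.4 214.8 37 118.6
```

```text
time: 18.15
tool_pos: [563.0, 212.8, 122.7]
tcp_rot: [-179.9, 0.0, 118.4]
ft_force: [-0.1, 0.2, 1.1]
finger_gap: 72.6
row [0.0082, -0.0044, 0.3497, 0.0007, 0.0003, -0.0012]  | t 18.2 pos [564.1 213.5 124.4] rpy [1.7987e+02 5.0000e-02 1.1838e+02] q [ 15.9  12.   91.6  -0.   76.3 -12.5]
```

View pics/k3c.png

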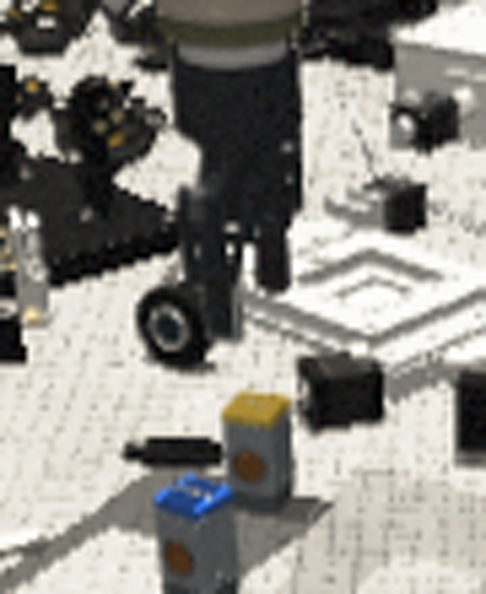

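```bash
python3 -m jog '[[0.005,-0.003,0.08,0,0,0],[0.005,-0.003,0.18,0,0,0],[0.005,-0.003,0.28,0,0,0],[0.005,-0.003,0.345,0,0,0],[0.005,-0.003,0.345,0,0,0]]' 0.85;  python3 -m jog '[[0,0,0,0,0,0],[0,0,0,0,0,0],[0,0,0,0,0,0],[0,0,0,0,0,0],[0,0,0,0,0,0],[0,0,0,0,0,0]]' 0 50; python3 -m jog '[[0,0,-0.03,0,0,0],[0,0,-0.1,0,0,0],[0,0,-0.22,0,0,0],[0,0,-0.35,0,0,0],[0,0,-0.35,0,0,0],[0,0,-0.35,0,0,0]]'; python3 plan.py 632.5 -60.3 125 89.4; python3 - <<'E'
from h import *
a=snap("scene","k4")["pixels"][:,:,::-1]
crop(a,185,110,90,110,5.4,"k4c")
E
```

```text
time: 18.7
tool_pos: [561.1, 214.9, 35.3]
tcp_rot: [-179.9, -0.0, 118.5]
ft_force: [-0.9, 0.2, 0.2]
finger_gap: 72.6
time: 19.3
tool_pos: [563.1, 216.1, 38.0]
tcp_rot: [179.8, 0.1, 118.5]
ft_force: [0.2, -1.0, 7.0]
finger_gap: 33.3
time: 19.9
tool_pos: [561.9, 216.0, 124.4]
tcp_rot: [179.9, 0.0, 118.5]
ft_force: [-1.4, -1.0, -2.7]
finger_gap: 33.2
row [-1.1057, -0.2794, -0.0025, 0.0006, -0.0, 0.1617]  | t 19.9 pos [561.9 216.  124.4] rpy [1.7989e+02 2.0000e-02 1.1851e+02] q [ 16.1  11.8  91.8   0.   76.3 -12.4]
```

View pics/k4c.png

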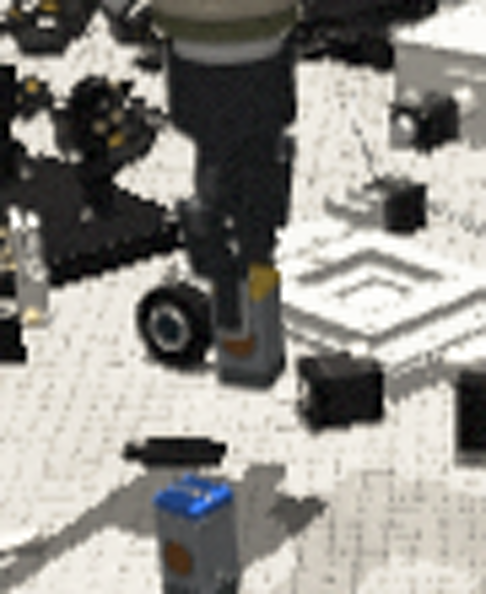

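```bash
python3 -m jog '[[-0.3,-0.07,-0.02,0,0,0.04],[-0.98,-0.25,-0.05,0,0,0.16],[-0.98,-0.25,-0.05,0,0,0.16],[-0.98,-0.25,-0.05,0,0,0.16],[-0.98,-0.25,-0.05,0,0,0.16],[-0.98,-0.25,-0.05,0,0,0.16],[-0.98,-0.25,-0.05,0,0,0.16],[-0.98,-0.25,-0.05,0,0,0.16]]'; python3 plan.py 632.5 -60.3 115 89.4
```

```text
time: 20.75
tool_pos: [622.2, -28.5, 134.0]
tcp_rot: [-179.8, -0.1, 89.7]
ft_force: [0.0, -0.4, -2.5]
finger_gap: 33.2
row [-0.127, 0.0421, 0.0759, -0.001, -0.0003, 0.0017]  | t 20.75 pos [622.2 -28.5 134. ] rpy [-1.7983e+02 -5.0000e-02  8.9710e+01] q [-7.4 14.7 87.4  0.  78.1 -7.1]
```

```bash
python3 -m jog '[[-0.06,0.02,0.03,0,0,0],[-0.127,0.042,0.1,0,0,0],[-0.127,0.042,0.14,0,0,0],[-0.127,0.042,0.14,0,0,0],[-0.127,0.042,0.14,0,0,0]]'; python3 - <<'E'
from h import *
a=snap("scene","k5")["pixels"][:,:,::-1]; b=snap("top","k5t")["pixels"][:,:,::-1]
p=r.sense()["tool_pos"]; print(p, r.sense()["tcp_rot"])
x,y,z=p; G=(0,255,0)
B=[(box(x,y,z-37.5,z+32.5,34,34,89.5),G)]+[(box(632.5,-8.3-52*i,12,30,40,40,-.6),(255,0,255)) for i in range(4)]
draw(a,"scene",B,(270,160),8,80,75,"k5c"); draw(a,"scene",[],(270,160),8,80,75,"k5r"); crop(b,270,160,70,60,9,"k5d")
E
```

```text
time: 21.25
tool_pos: [633.2, -60.2, 100.2]
tcp_rot: [-179.9, -0.0, 89.8]
ft_force: [0.2, -0.3, -1.7]
finger_gap: 33.0
[634.1080254  -60.43024141 101.54296361] [ 1.79945957e+02 -5.80518927e-04  8.97604334e+01]
```

View pics/k5c.png

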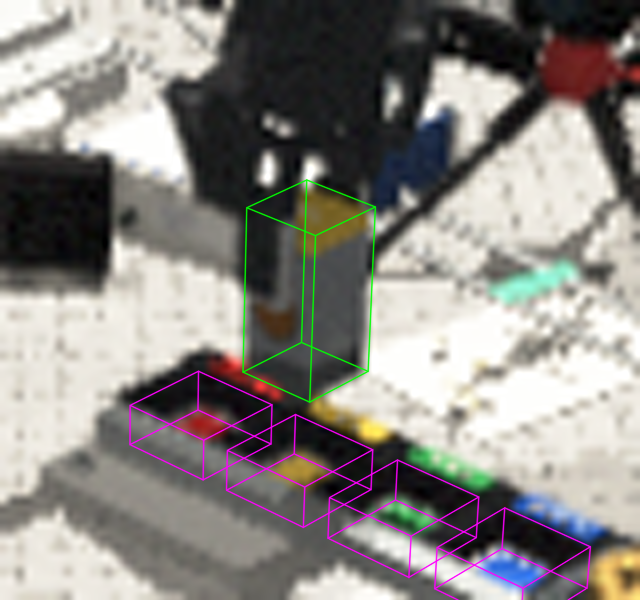

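View pics/k5r.png

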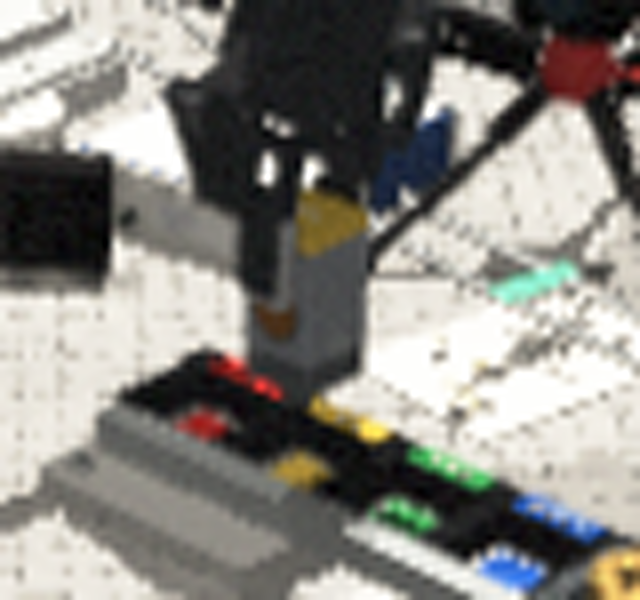

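View pics/k5d.png

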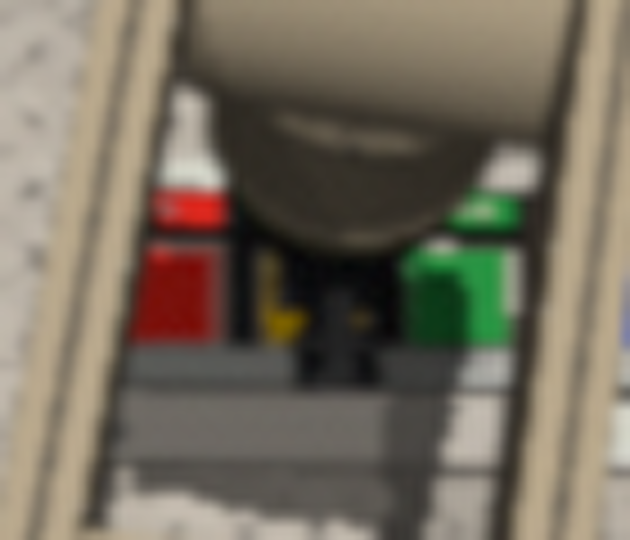

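```bash
python3 plan.py 632.5 -61.3 72 89.4
```

```text
row [-0.0035, -0.0065, 0.1182, 0.0003, -0.0, 0.002]  | t 21.35 pos [634.1 -60.4 101.5] rpy [179.95  -0.    89.76] q [-10.1  18.3  86.7   0.   75.   -9.8]
```

```bash
python3 -m jog '[[-0.0035,-0.004,0.05,0,0,0.002],[-0.0035,-0.004,0.1,0,0,0.002],[-0.0035,-0.004,0.118,0,0,0.002],[-0.0035,-0.004,0.118,0,0,0.002],[-0.0035,-0.004,0.118,0,0,0.002]]';python3 -m jog '[[0,0,0.015,0,0,0],[0,0,0.03,0,0,0],[0,0,0.04,0,0,0],[0,0,0.04,0,0,0]]'
```

```text
time: 21.85
tool_pos: [632.6, -62.0, 71.0]
tcp_rot: [-180.0, -0.0, 89.3]
ft_force: [0.4, -0.7, -1.8]
finger_gap: 33.2
time: 22.25
tool_pos: [632.3, -62.0, 60.7]
tcp_rot: [-179.9, -0.0, 89.3]
ft_force: [-0.2, 0.5, -3.1]
finger_gap: 33.2
```

```bash
python3 -m jog '[[0,0,0.015,0,0,0],[0,0,0.03,0,0,0],[0,0,0.038,0,0,0],[0,0,0.038,0,0,0]]';python3 -m jog '[[0,0,0.005,0,0,0],[0,0,0.008,0,0,0],[0,0,0.008,0,0,0]]'
```

```text
time: 22.65
tool_pos: [632.3, -62.0, 51.1]
tcp_rot: [-179.9, -0.0, 89.3]
ft_force: [-0.7, -0.3, -2.9]
finger_gap: 33.5
time: 22.95
tool_pos: [632.9, -62.1, 50.1]
tcp_rot: [180.0, 0.0, 89.3]
ft_force: [-0.5, 0.2, -0.0]
finger_gap: 33.4
```

Force relieved: on the floor. Release (moderate opening) and rise.

```bash
python3 -m jog '[[0,0,0,0,0,0],[0,0,0,0,0,0],[0,0,0,0,0,0],[0,0,0,0,0,0]]' 0.7; python3 -m jog '[[0,0,-0.05,0,0,0],[0,0,-0.15,0,0,0],[0,0,-0.3,0,0,0],[0,0,-0.5,0,0,0],[0.2,0.1,-0.6,0,0,0],[0.4,0.1,-0.7,0,0,0],[0.6,-0.2,-0.7,0,0,0],[0.6,-0.2,-0.7,0,0,0]]' 0.85; python3 - <<'E'
from h import *
a=snap("scene","k6")["pixels"][:,:,::-1]; b=snap("top","k6t")["pixels"][:,:,::-1]
p=r.sense()["tool_pos"]; print(p, r.sense()["tcp_rot"])
G=(0,255,0)
B=[(box(632.5,-60.3,12,82,34,34,-.6),G)]
draw(a,"scene",B,(270,160),8,80,75,"k6c"); crop(b,200,160,140,100,5.7,"k6d")
E
```

```text
time: 23.35
tool_pos: [632.9, -62.1, 50.0]
tcp_rot: [180.0, 0.0, 89.3]
ft_force: [0.8, -0.2, 0.1]
finger_gap: 59.9
time: 24.15
tool_pos: [584.4, 90.1, 226.3]
tcp_rot: [179.9, -0.0, 89.4]
ft_force: [0.2, 0.2, 0.2]
finger_gap: 72.7
[580.97161514  92.55813747 225.74512696] [-1.79920455e+02 -8.47671767e-02  8.95875798e+01]
```

View pics/k6c.png

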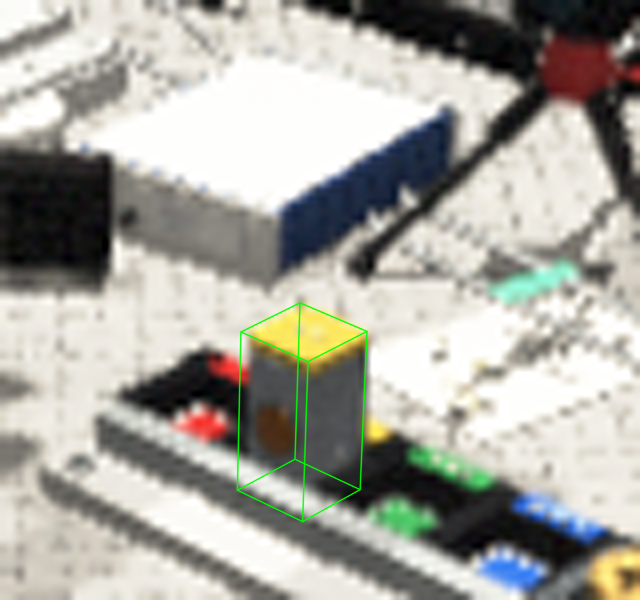

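View pics/k6d.png

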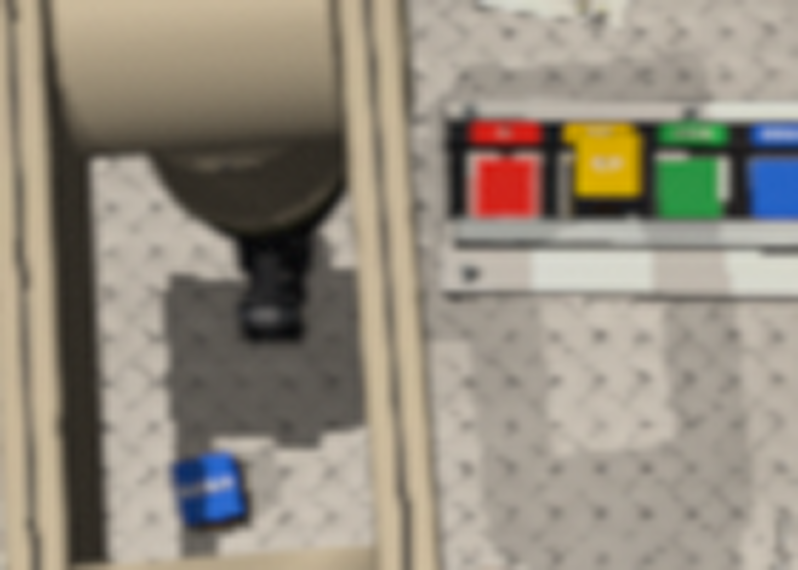

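```bash
python3 - <<'E'
from cells import *
for n,f in(("top","k6t"),("scene","k6")):
    im=cv2.imread(f"pics/{f}.png")
    print(n,"b",np.round(capfit(im,n,"b",460.5,149),1)); print(n,"y",np.round(capfit(im,n,"y",632.5,-60.3,82),1))
E
python3 plan.py 460.5 148.7 200 100.5
```

```text
top b [460.9 146.2  11.9  29.5  45.8]
top y [633.6 -62.3   1.9  37.1  29.3]
scene b [459.5 144.8  11.6  32.5  36.7]
scene y [630.9 -64.2  88.4  37.7  11.9]
row [0.2209, -0.4833, 0.104, -0.0004, -0.0005, -0.0606]  | t 24.25 pos [581.   92.6 225.7] rpy [-1.7992e+02 -8.0000e-02  8.9590e+01] q [ 4.   5.9 87.6  0.1 86.6  4.4]
```

```bash
python3 -m jog '[[0.22,-0.48,0.1,0,0,-0.06],[0.22,-0.48,0.1,0,0,-0.06],[0.22,-0.48,0.1,0,0,-0.06],[0.22,-0.48,0.1,0,0,-0.06],[0.22,-0.48,0.1,0,0,-0.06],[0.22,-0.48,0.1,0,0,-0.06]]' 0.85; python3 - <<'E'
from cells import *
a=np.ascontiguousarray(snap("scene","k7")["pixels"][:,:,::-1])
B=[(box(460.5,148.5,0,70,34,34,10.5),(0,255,0))]
draw(a,"scene",B,(190,120),6,90,120,"k7c")
print("b",np.round(capfit(a,"scene","b",460.5,149),1))
E
python3 plan.py 460.5 148.5 120 100.5
```

```text
time: 24.85
tool_pos: [466.4, 144.5, 201.1]
tcp_rot: [179.9, 0.0, 100.1]
ft_force: [0.4, -0.7, 0.6]
finger_gap: 72.4
b [458.8 146.4   8.5  36.7  33.4]
row [0.0204, -0.0213, 0.3235, 0.0006, 0.0001, -0.0023]  | t 24.9 pos [466.5 144.4 200.9] rpy [1.7989e+02 1.0000e-02 1.0009e+02] q [ 11.2  -9.3 105.   -0.   84.1   1.1]
```

View pics/k7c.png

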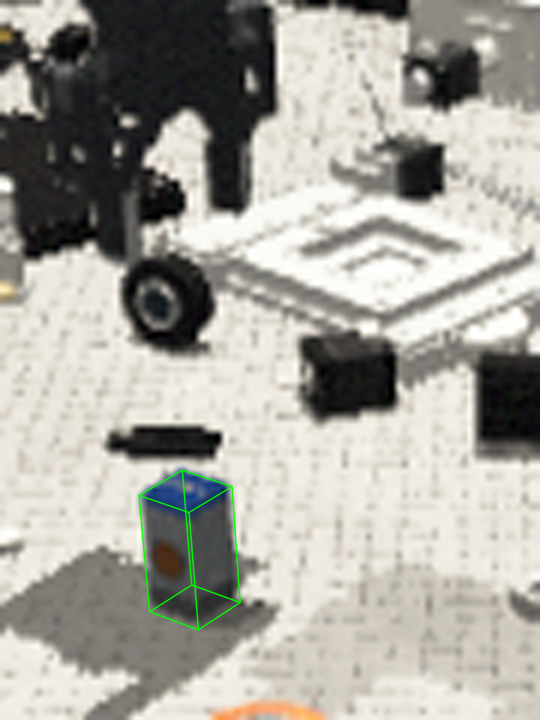

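```bash
python3 -m jog '[[0.018,-0.02,0.08,0,0,0],[0.018,-0.021,0.2,0,0,0],[0.018,-0.021,0.32,0,0,0],[0.018,-0.021,0.42,0,0,0],[0.018,-0.021,0.52,0,0,0],[0.018,-0.021,0.6,0,0,0],[0.018,-0.021,0.655,0,0,0],[0.018,-0.021,0.655,0,0,0]]' 0.85; python3 plan.py 460.5 148 37 100.5;  python3 -m jog '[[0,0,0,0,0,0],[0,0,0,0,0,0],[0,0,0,0,0,0],[0,0,0,0,0,0],[0,0,0,0,0,0],[0,0,0,0,0,0]]' 0 50; python3 -m jog '[[0,0,-0.03,0,0,0],[0,0,-0.1,0,0,0],[0,0,-0.22,0,0,0],[0,0,-0.35,0,0,0],[0,0,-0.4,0,0,0],[0,0,-0.4,0,0,0]]'; python3 plan.py 632.5 -165 136 89.4
```

```text
time: 25.7
tool_pos: [458.2, 147.6, 34.2]
tcp_rot: [-179.8, 0.0, 100.1]
ft_force: [-0.5, -0.5, -0.7]
finger_gap: 72.6
row [-0.0001, 0.0093, -0.0114, -0.0012, 0.0001, -0.0023]  | t 25.7 pos [458.2 147.6  34.2] rpy [-1.7979e+02  1.0000e-02  1.0009e+02] q [ 11.8   0.6 114.3  -0.   65.4   1.7]
time: 26.3
tool_pos: [460.7, 148.7, 37.6]
tcp_rot: [179.8, -0.0, 100.1]
ft_force: [2.0, -0.4, 6.4]
finger_gap: 33.3
time: 26.9
tool_pos: [460.5, 148.7, 138.2]
tcp_rot: [179.8, -0.0, 100.1]
ft_force: [-0.3, -0.0, -1.7]
finger_gap: 33.8
row [-1.3563, 0.456, 0.0104, 0.0013, -0.0002, 0.0597]  | t 26.9 pos [460.5 148.7 138.2] rpy [ 1.7976e+02 -1.0000e-02  1.0015e+02] q [ 11.8  -7.3 109.9  -0.   77.1   1.7]
```

```bash
python3 -m jog '[[-0.2,0.06,-0.02,0,0,0.02],[-0.99,0.33,-0.03,0,0,0.06],[-0.99,0.33,-0.03,0,0,0.06],[-0.99,0.33,-0.03,0,0,0.06],[-0.99,0.33,-0.03,0,0,0.06],[-0.99,0.33,-0.03,0,0,0.06],[-0.99,0.33,-0.03,0,0,0.06]]'; python3 plan.py 632.5 -165 110 89.4
```

```text
time: 27.6
tool_pos: [583.1, -82.4, 140.9]
tcp_rot: [-179.8, -0.0, 89.2]
ft_force: [-0.2, 0.6, -1.8]
finger_gap: 33.7
row [-0.3277, 0.2028, 0.1225, -0.0011, -0.0002, -0.0013]  | t 27.6 pos [583.1 -82.4 140.9] rpy [-1.798e+02 -4.000e-02  8.917e+01] q [-13.    9.3  92.8  -0.   78.1 -12.2]
```

```bash
python3 -m jog '[[-0.16,0.1,0,0,0,0],[-0.328,0.203,0.06,0,0,0],[-0.328,0.203,0.12,0,0,0],[-0.328,0.203,0.16,0,0,0],[-0.328,0.203,0.16,0,0,0],[-0.328,0.203,0.16,0,0,0]]'; python3 - <<'E'
from h import *
p=r.sense()["tool_pos"]; a=np.ascontiguousarray(snap("scene","k8")["pixels"][:,:,::-1])
x,y,z=p; print(p,r.sense()["tcp_rot"]); G=(0,255,0)
B=[(box(x,y,z-37.5,z+32.5,34,34,89.5),G)]+[(box(632.5,-8.3-52*i,12,30,40,40,-.6),(255,0,255)) for i in (2,3)]
draw(a,"scene",B,(290,160),8,80,75,"k8c")
E
python3 plan.py 632.5 -165 72 89.4
```

```text
time: 28.2
tool_pos: [633.0, -161.4, 103.3]
tcp_rot: [-179.9, -0.0, 89.4]
ft_force: [-0.1, 0.3, -1.2]
finger_gap: 33.3
[ 633.02759285 -161.40839836  103.29393327] [ 1.79971110e+02 -5.16900410e-03  8.94336171e+01]
row [-0.0129, -0.0047, 0.129, 0.0002, -0.0, 0.0002]  | t 28.25 pos [ 633.7 -161.8  104.3] rpy [ 1.7997e+02 -1.0000e-02  8.9430e+01] q [-18.8  20.6  83.5   0.   75.9 -18.3]
```

View pics/k8c.png

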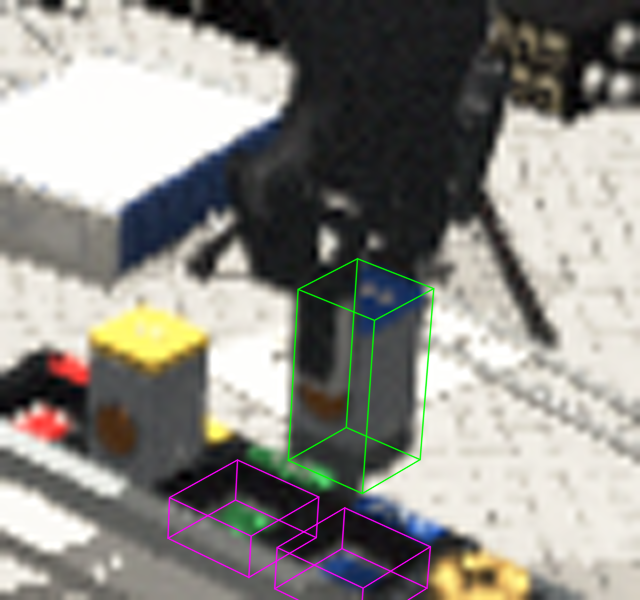

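```bash
python3 -m jog '[[-0.011,-0.003,0.05,0,0,0],[-0.011,-0.003,0.1,0,0,0],[-0.011,-0.003,0.125,0,0,0],[-0.011,-0.003,0.125,0,0,0],[-0.011,-0.003,0.125,0,0,0]]';python3 -m jog '[[0,0,0.015,0,0,0],[0,0,0.03,0,0,0],[0,0,0.045,0,0,0],[0,0,0.045,0,0,0]]'
```

```text
time: 28.75
tool_pos: [632.7, -166.0, 71.9]
tcp_rot: [-180.0, -0.0, 89.3]
ft_force: [-0.0, -0.2, -1.8]
finger_gap: 33.4
time: 29.15
tool_pos: [632.4, -165.9, 60.2]
tcp_rot: [-179.9, -0.0, 89.3]
ft_force: [-0.4, 0.9, -1.7]
finger_gap: 33.4
```

```bash
python3 -m jog '[[0,0,0.015,0,0,0],[0,0,0.03,0,0,0],[0,0,0.038,0,0,0],[0,0,0.038,0,0,0]]';python3 -m jog '[[0,0,0.005,0,0,0],[0,0,0.007,0,0,0],[0,0,0.007,0,0,0]]'
```

```text
time: 29.55
tool_pos: [632.6, -165.9, 50.9]
tcp_rot: [-179.9, -0.0, 89.3]
ft_force: [-0.6, -1.0, -0.6]
finger_gap: 33.4
time: 29.85
tool_pos: [633.1, -166.1, 50.0]
tcp_rot: [180.0, 0.0, 89.3]
ft_force: [0.2, 0.2, -2.2]
finger_gap: 33.4
```

```bash
python3 -m jog '[[0,0,0.003,0,0,0],[0,0,0.004,0,0,0],[0,0,0.004,0,0,0]]'; python3 -m jog '[[0,0,0,0,0,0],[0,0,0,0,0,0],[0,0,0,0,0,0],[0,0,0,0,0,0]]' 0.7; python3 -m jog '[[0,0,-0.05,0,0,0],[0,0,-0.15,0,0,0],[0,0,-0.3,0,0,0],[0,0,-0.5,0,0,0],[0,-0.2,-0.65,0,0,0],[0,-0.5,-0.8,0,0,0],[0,-0.6,-0.8,0,0,0],[0,-0.6,-0.8,0,0,0]]' 0.6; python3 - <<'E'
from cells import *
a=np.ascontiguousarray(snap("scene","k9")["pixels"][:,:,::-1]); b=np.ascontiguousarray(snap("top","k9t")["pixels"][:,:,::-1])
draw(a,"scene",[],(270,160),7,110,85,"k9c"); crop(b,250,160,140,100,5.7,"k9d")
for n,im in(("scene",a),("top",b)):
    for k,y in(("y",-61),("b",-164)): print(n,k,np.round(capfit(im,n,k,632.5,y,82),1))
E
python3 plan.py 453.8 -331.5 240 74.2
```

```text
time: 30.15
tool_pos: [633.2, -166.1, 49.8]
tcp_rot: [180.0, 0.0, 89.3]
ft_force: [-2.0, 1.9, 5.4]
finger_gap: 33.6
time: 30.55
tool_pos: [632.9, -166.1, 48.7]
tcp_rot: [-180.0, -0.0, 89.3]
ft_force: [0.3, -0.6, -0.6]
finger_gap: 59.9
time: 31.35
tool_pos: [480.9, -164.6, 252.1]
tcp_rot: [179.8, 0.1, 89.3]
ft_force: [1.1, -0.1, -0.1]
finger_gap: 51.3
scene y [630.8 -64.2  88.7  38.1  13.4]
scene b [ 630.4 -166.7   88.3   34.9   42. ]
top y [633.6 -62.3   1.7  37.   32.3]
top b [ 633.9 -162.8    2.3   36.7   34.5]
row [-0.6681, -0.1044, 0.0486, 0.0013, 0.0005, 0.0838]  | t 31.45 pos [ 481.9 -164.8  251.9] rpy [1.7978e+02 1.1000e-01 8.9280e+01] q [-24.6  -7.4  98.   -0.   89.1 -23.9]
```

View pics/k9c.png

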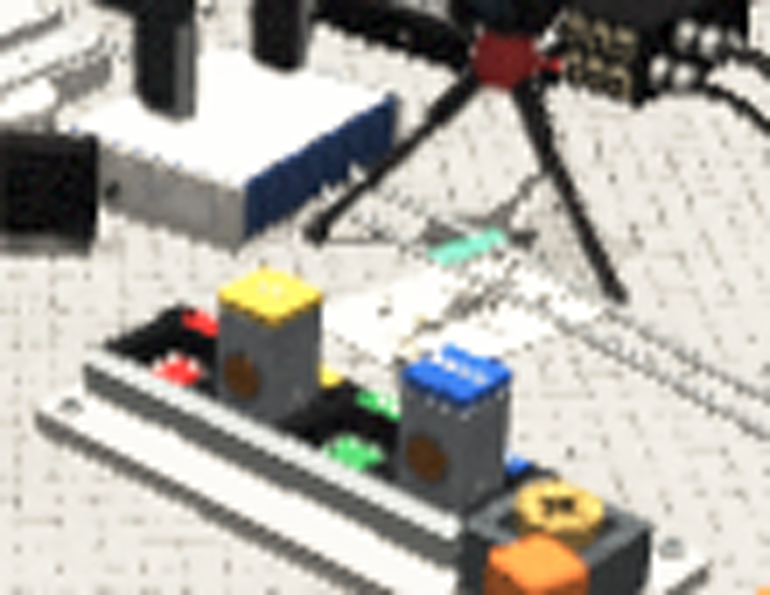

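View pics/k9d.png

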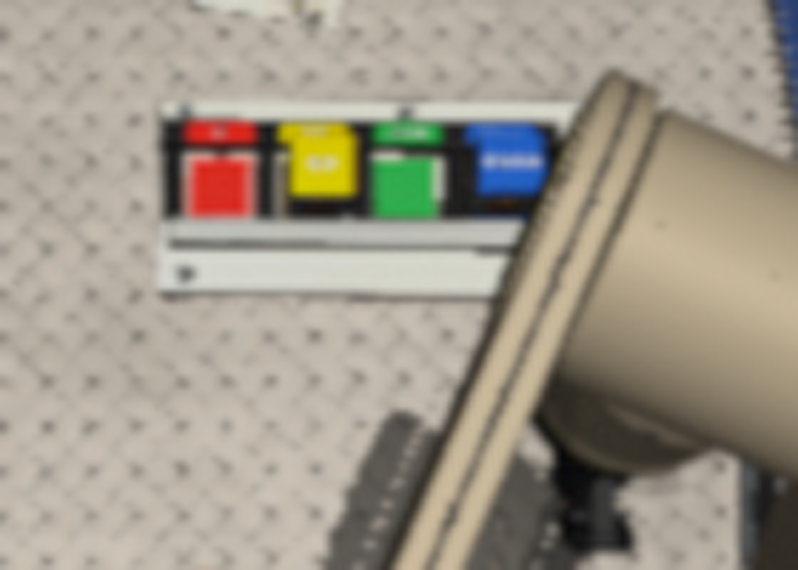

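```bash
python3 - <<'E'
from slotfit import *
for n,f in(("scene","k9"),("scene","g9"),):
    s=cv2.imread(f"pics/{f}.png"); b=fit(s,n,614.5,-231,52.5,False); print(f,b.x[:2],np.degrees(b.x[2])%90,b.cost)
s=cv2.imread("pics/scene0.png"); b=fit(s,"scene",614.5,-231,45,False); print(b.x[:2],np.degrees(b.x[2])%90,b.cost)
E
python3 -m jog '[[-0.668,-0.104,0.048,0,0,0.084],[-0.668,-0.104,0.048,0,0,0.084],[-0.668,-0.104,0.048,0,0,0.084],[-0.668,-0.104,0.048,0,0,0.084],[-0.668,-0.104,0.048,0,0,0.084],[-0.668,-0.104,0.048,0,0,0.084]]' 0.6
python3 plan.py 453.8 -331.5 95 74.2;python3 - <<'E'
from h import *
a=snap("scene","m1")["pixels"][:,:,::-1]
crop(a,290,160,110,140,4,"m1c")
E
```

```text
k9 [1.60712546 0.80534945] 88.70712182619587 351401.40724120237
g9 [1.6407438  0.80541263] 88.35701796742548 346955.14394204353
[1.09134491 0.27711767] 32.67165781563194 309552.0890592766
time: 32.05
tool_pos: [455.4, -330.7, 236.6]
tcp_rot: [-180.0, -0.1, 74.2]
ft_force: [0.0, 0.8, -0.3]
finger_gap: 51.3
row [-0.0055, -0.0049, 0.5663, -0.0001, -0.0003, -0.0]  | t 32.05 pos [ 455.4 -330.7  236.6] rpy [-1.7997e+02 -6.0000e-02  7.4190e+01] q [-41.2   1.6  90.9   0.   87.5 -25.4]
```

View pics/m1c.png

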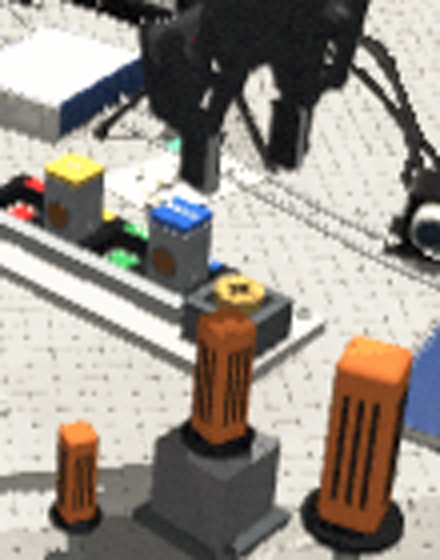

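```bash
python3 -m jog '[[0,-0.003,0.05,0,0,0],[0,-0.003,0.15,0,0,0],[0,-0.003,0.25,0,0,0],[0,-0.003,0.35,0,0,0],[0,-0.003,0.45,0,0,0],[0,-0.003,0.53,0,0,0],[0,-0.003,0.565,0,0,0],[0,-0.003,0.565,0,0,0],[0,-0.003,0.565,0,0,0]]' 0.6;python3 -m jog '[[0,0,0,0,0,0],[0,0,0,0,0,0],[0,0,0,0,0,0],[0,0,0,0,0,0],[0,0,0,0,0,0],[0,0,0,0,0,0]]' 0 80;python3 -m jog '[[0,0,-0.02,0,0,0],[0,0,-0.05,0,0,0],[0,0,-0.1,0,0,0],[0,0,-0.2,0,0,0],[0,0,-0.35,0,0,0],[0,0,-0.4,0,0,0]]'; python3 plan.py 614.5 -231 200 178.5;python3 - <<'E'
from h import *
a=snap("scene","m2")["pixels"][:,:,::-1]
crop(a,290,130,110,150,4,"m2c")
E
```

```text
time: 33.0
tool_pos: [454.9, -330.6, 96.3]
tcp_rot: [180.0, 0.0, 74.3]
ft_force: [0.0, 0.3, -0.1]
finger_gap: 51.0
time: 33.6
tool_pos: [455.2, -331.6, 97.2]
tcp_rot: [179.9, 0.1, 74.2]
ft_force: [-0.4, 1.3, 6.4]
finger_gap: 24.8
time: 34.2
tool_pos: [455.9, -332.2, 200.9]
tcp_rot: [179.6, 0.2, 74.2]
ft_force: [1.0, -0.6, -0.6]
finger_gap: 25.4
row [0.5622, 0.5001, 0.0052, 0.0005, 0.0024, -0.5793]  | t 34.2 pos [ 455.9 -332.2  200.9] rpy [1.7965e+02 1.7000e-01 7.4220e+01] q [-41.3   2.5  93.7   0.   83.4 -25.5]
```

View pics/m2c.png

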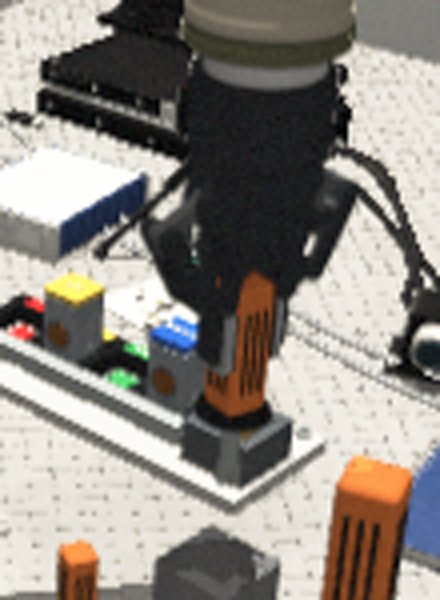

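```bash
python3 -m jog '[[0.2,0.17,0,0,0,-0.05],[0.56,0.5,0,0,0,-0.58],[0.56,0.5,0,0,0,-0.58],[0.56,0.5,0,0,0,-0.58],[0.56,0.5,0,0,0,-0.58],[0.56,0.5,0,0,0,-0.58],[0.56,0.5,0,0,0,-0.58],[0.56,0.5,0,0,0,-0.58],[0.56,0.5,0,0,0,-0.58],[0.56,0.5,0,0,0,-0.58]]'; python3 plan.py 615.5 -231.2 155 178.5
```

```text
time: 35.25
tool_pos: [612.1, -229.8, 193.9]
tcp_rot: [180.0, -0.1, 160.5]
ft_force: [0.0, 0.2, -1.5]
finger_gap: 25.3
row [-0.0149, -0.0008, 0.1557, 0.0002, -0.0006, -0.0999]  | t 35.25 pos [ 612.1 -229.8  193.9] rpy [ 1.7999e+02 -1.1000e-01  1.6052e+02] q [-25.1  16.9  78.4   0.   84.8 -95.6]
```

```bash
python3 -m jog '[[-0.015,-0.001,0.05,0,0,-0.1],[-0.015,-0.001,0.1,0,0,-0.1],[-0.015,-0.001,0.16,0,0,-0.1],[-0.015,-0.001,0.18,0,0,-0.1],[-0.015,-0.001,0.18,0,0,-0.1],[-0.015,-0.001,0.18,0,0,-0.1]]';  python3 - <<'E'
from h import *
a=np.ascontiguousarray(snap("scene","m3")["pixels"][:,:,::-1])
s=r.sense();p=s["tool_pos"];print(p,s["tcp_rot"])
B=[(box(p[0],p[1],p[2]-83,p[2]-37,11,11,0),(255,255,0)),(box(615.5,-231,53,53,19,19,0),(0,255,0))]
draw(a,"scene",B,(325,185),12,50,48,"m3o"); draw(a,"scene",[],(325,185),12,50,48,"m3c")
E
python3 plan.py 615.5 -231.2 140 178.5
```

```text
time: 35.85
tool_pos: [616.1, -231.6, 150.6]
tcp_rot: [-180.0, -0.0, 178.0]
ft_force: [1.3, -0.1, 0.0]
finger_gap: 25.3
[ 616.47167376 -231.75683528  151.23643651] [-1.79978402e+02  5.09429100e-02  1.78071385e+02]
row [0.004, 0.0021, 0.0449, -0.0001, 0.0003, -0.0024]  | t 35.9 pos [ 616.5 -231.8  151.2] rpy [-1.7998e+02  5.0000e-02  1.7807e+02] q [ -25.1   19.    80.4    0.    80.6 -113.1]
```

View pics/m3o.png

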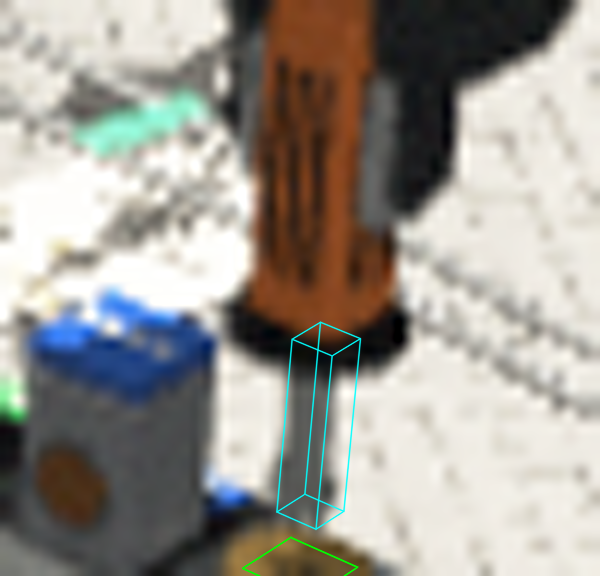

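View pics/m3c.png

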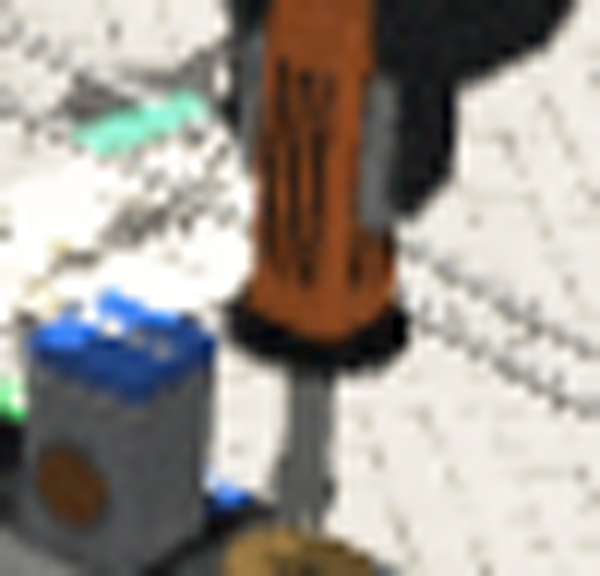

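```bash
python3 -m jog '[[0.001,0.001,0.02,0,0,0],[0.001,0.001,0.04,0,0,0],[0.001,0.001,0.044,0,0,0]]'; python3 -m jog '[[0,0,0.01,0,0,0],[0,0,0.01,0,0,0]]';python3 -m jog '[[0,0,0.01,0,0,0],[0,0,0.01,0,0,0]]'
```

```text
time: 36.2
tool_pos: [615.5, -231.1, 138.7]
tcp_rot: [180.0, -0.1, 178.1]
ft_force: [-0.4, 1.0, -2.4]
finger_gap: 25.1
time: 36.4
tool_pos: [615.7, -231.3, 136.6]
tcp_rot: [180.0, -0.0, 178.2]
ft_force: [-0.5, -0.5, -1.6]
finger_gap: 25.1
time: 36.6
tool_pos: [615.8, -231.3, 134.2]
tcp_rot: [180.0, -0.0, 178.2]
ft_force: [0.1, -0.2, -1.4]
finger_gap: 25.0
```

```bash
python3 -m jog '[[0,0,0.01,0,0,0],[0,0,0.01,0,0,0]]';python3 -m jog '[[0,0,0.007,0,0,0],[0,0,0.007,0,0,0]]';python3 -m jog '[[0,0,0.007,0,0,0],[0,0,0.007,0,0,0],[0,0,0.007,0,0,0]]'
```

```text
time: 36.8
tool_pos: [616.0, -231.3, 131.8]
tcp_rot: [180.0, 0.0, 178.2]
ft_force: [1.3, 0.2, -2.1]
finger_gap: 25.0
time: 37.0
tool_pos: [616.1, -231.4, 130.3]
tcp_rot: [-180.0, 0.0, 178.2]
ft_force: [0.9, -0.4, -1.1]
finger_gap: 25.2
time: 37.3
tool_pos: [616.4, -231.5, 130.0]
tcp_rot: [-180.0, 0.1, 178.2]
ft_force: [-1.3, 0.6, 6.0]
finger_gap: 25.0
```

```bash
python3 -m jog '[[0,0,0.005,0,0,0],[0,0,0.005,0,0,0]]';python3 -m jog '[[0,0,0,0,0,0.04],[0,0,0.0005,0,0,0.08],[0,0,0.002,0,0,0.12],[0,0,0.0035,0,0,0.16],[0,0,0.005,0,0,0.2],[0,0,0.0065,0,0,0.24],[0,0,0.0065,0,0,0.24]]'; python3 -c "
from bench import r; s=r.sense(); print(s['wrist_torque'],s['joint_pos'].round(1))"
```

```text
time: 37.5
tool_pos: [616.6, -231.5, 129.8]
tcp_rot: [-180.0, 0.1, 178.2]
ft_force: [-2.8, 2.9, 12.3]
finger_gap: 24.9
time: 38.2
tool_pos: [617.0, -232.7, 128.3]
tcp_rot: [180.0, 0.2, 134.7]
ft_force: [-1.2, -1.6, 9.0]
finger_gap: 24.8
[-0.45055481  0.31579484  0.02741937] [-25.1  20.   81.6  -0.1  78.1 -69.8]
```

```bash
python3 -m jog '[[0,0,0.002,0,0,0.04],[0,0,0.0035,0,0,0.08],[0,0,0.005,0,0,0.12],[0,0,0.0065,0,0,0.16],[0,0,0.008,0,0,0.2],[0,0,0.0095,0,0,0.24],[0,0,0.0095,0,0,0.24]]'; python3 -c "
from bench import r; s=r.sense(); print(s['wrist_torque'],s['joint_pos'].round(1))"
```

```text
time: 38.9
tool_pos: [616.2, -233.1, 126.0]
tcp_rot: [179.9, 0.2, 91.5]
ft_force: [-5.6, -2.5, 11.4]
finger_gap: 24.9
[-0.72255675  1.24524338  0.03968192] [-25.1  20.1  81.7  -0.1  78.  -26.6]
```

```bash
python3 -m jog '[[-0.0015,-0.004,0.0015,0,0,0.04],[-0.0015,-0.004,0.003,0,0,0.08],[-0.0015,-0.004,0.0045,0,0,0.12],[-0.0015,-0.005,0.006,0,0,0.16],[-0.0015,-0.005,0.0075,0,0,0.2],[-0.0015,-0.005,0.009,0,0,0.24],[-0.0015,-0.005,0.009,0,0,0.24]]'; python3 - <<'E'
from h import *
s=r.sense(); print(s['wrist_torque'],s['joint_pos'].round(1))
a=snap("scene","m4")["pixels"][:,:,::-1]
crop(a,300,180,75,70,8,"m4c")
E
```

```text
time: 39.6
tool_pos: [615.0, -232.9, 123.7]
tcp_rot: [179.8, 0.0, 48.3]
ft_force: [-5.5, -1.6, 11.5]
finger_gap: 25.9
[-0.19502429  1.237969    0.04413493] [-25.2  20.1  82.   -0.1  77.8  16.6]
```

View pics/m4c.png

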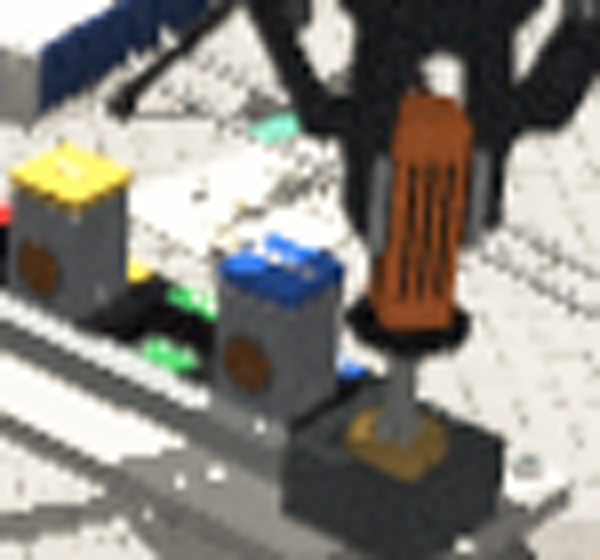

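```bash
python3 -m jog '[[-0.0035,-0.002,0.0015,0,0,0.04],[-0.0035,-0.002,0.003,0,0,0.08],[-0.0035,-0.002,0.0045,0,0,0.12],[-0.0035,-0.002,0.006,0,0,0.16],[-0.0035,-0.002,0.006,0,0,0.16]]';  python3 -c "
from bench import r; s=r.sense(); print(s['wrist_torque'],s['joint_pos'].round(1))"; python3 -m jog '[[0,0,0.001,0,0,0.02],[0,0,0.002,0,0,0.04],[0,0,0.002,0,0,0.04]]';  python3 -c "
from bench import r; s=r.sense(); print(s['wrist_torque'],s['joint_pos'].round(1))"
```

```text
time: 40.15
tool_pos: [614.3, -232.6, 122.2]
tcp_rot: [179.9, -0.1, 19.5]
ft_force: [-3.6, 0.6, 12.6]
finger_gap: 25.1
[0.31407228 1.052157   0.05533091] [-25.2  20.   82.2  -0.   77.6  45.3]
time: 40.45
tool_pos: [614.4, -232.5, 122.0]
tcp_rot: [179.9, -0.1, 12.4]
ft_force: [-4.5, 1.9, 15.0]
finger_gap: 24.8
[0.42478957 1.20425474 0.12978956] [-25.2  20.   82.3  -0.   77.6  52.4]
```

```bash
python3 -m jog '[[0,0,0,0,0,0.02],[0,0,0,0,0,0.04],[0,0,0,0,0,0.05],[0,0,0,0,0,0.05]]';  python3 -c "
from bench import r; s=r.sense(); print(s['wrist_torque'],s['joint_pos'].round(1))"
```

```text
time: 40.85
tool_pos: [614.3, -232.3, 122.0]
tcp_rot: [179.9, -0.1, 3.5]
ft_force: [-4.7, 3.1, 14.9]
finger_gap: 25.0
[0.62034718 1.26677424 0.48158722] [-25.2  20.   82.3  -0.   77.6  61.3]
```

```bash
python3 -m jog '[[0,0,0,0,0,-0.03],[0,0,0,0,0,-0.05],[0,0,-0.03,0,0,-0.05],[0,0,-0.08,0,0,-0.05],[0,0,-0.16,0,0,-0.05],[0,0,-0.26,0,0,-0.05],[0,0,-0.32,0,0,-0.05]]'; python3 - <<'E'
from slotfit import *
a=np.ascontiguousarray(snap("scene","m5")["pixels"][:,:,::-1])
crop(a,260,130,120,120,5,"m5c")
b=fit(a,"scene",615,-231,45,False); print(b.x[:2],np.degrees(b.x[2])%90,b.cost)
E
python3 plan.py 455.2 -331.6 180 74.2
```

```text
time: 41.55
tool_pos: [614.4, -232.3, 201.9]
tcp_rot: [179.9, -0.1, 12.5]
ft_force: [0.2, 0.3, -1.1]
finger_gap: 24.9
[-0.22775402 -0.63635317] 35.14356485165707 261045.03728572605
row [-0.7118, 0.2465, 0.0957, 0.0019, -0.0008, -0.3427]  | t 41.6 pos [ 615.4 -232.8  204.6] rpy [179.79  -0.28  12.52] q [-25.2  16.8  77.5   0.   85.4  52.3]
```

View pics/m5c.png

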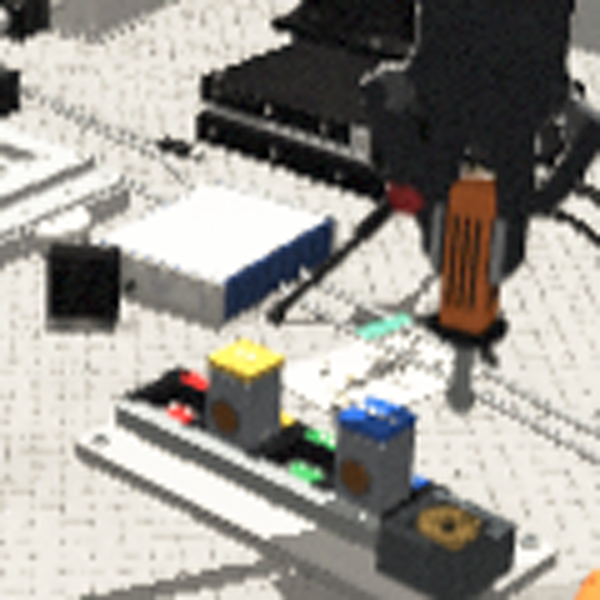

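```bash
python3 -m jog '[[-0.3,0.1,0.02,0,0,-0.1],[-0.71,0.246,0.08,0,0,-0.343],[-0.71,0.246,0.08,0,0,-0.343],[-0.71,0.246,0.08,0,0,-0.343],[-0.71,0.246,0.08,0,0,-0.343],[-0.71,0.246,0.08,0,0,-0.343],[-0.71,0.246,0.08,0,0,-0.343],[-0.71,0.246,0.08,0,0,-0.343],[-0.71,0.246,0.08,0,0,-0.343],[-0.71,0.246,0.08,0,0,-0.343]]'; python3 - <<'E'
from slotfit import *
a=np.ascontiguousarray(snap("scene","m6")["pixels"][:,:,::-1])
crop(a,310,180,70,120,5,"m6c")
E
python3 plan.py 455.2 -331.6 112 74.2
```

```text
time: 42.6
tool_pos: [453.7, -330.5, 178.7]
tcp_rot: [-180.0, -0.0, 74.2]
ft_force: [0.5, -0.4, -1.4]
finger_gap: 25.1
row [-0.0023, 0.007, 0.2671, -0.0001, -0.0001, 0.0001]  | t 42.65 pos [ 453.7 -330.6  178.8] rpy [-1.7998e+02 -1.0000e-02  7.4220e+01] q [-41.3   3.3  95.3  -0.   81.5 -25.5]
```

View pics/m6c.png

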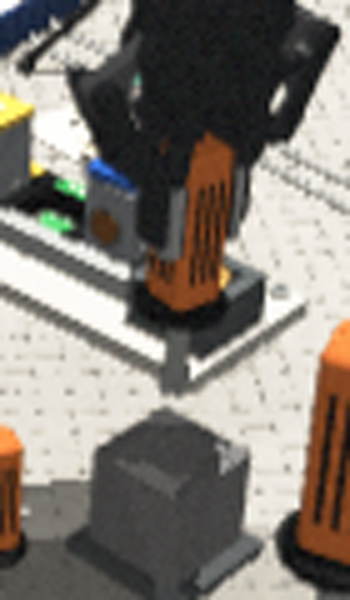

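```bash
python3 -m jog '[[-0.002,0.005,0.06,0,0,0],[-0.002,0.005,0.13,0,0,0],[-0.002,0.005,0.2,0,0,0],[-0.002,0.005,0.267,0,0,0],[-0.002,0.005,0.267,0,0,0]]'; python3 -m jog '[[0,0,0.02,0,0,0],[0,0,0.04,0,0,0],[0,0,0.045,0,0,0],[0,0,0.045,0,0,0]]'; python3 -m jog '[[0,0,0.008,0,0,0],[0,0,0.008,0,0,0]]'
```

```text
time: 43.15
tool_pos: [452.9, -329.7, 108.1]
tcp_rot: [-179.7, -0.2, 74.3]
ft_force: [-0.4, 0.4, -0.9]
finger_gap: 24.9
time: 43.55
tool_pos: [455.0, -331.7, 101.3]
tcp_rot: [180.0, 0.0, 74.3]
ft_force: [-0.1, -0.6, -0.3]
finger_gap: 25.2
time: 43.75
tool_pos: [455.0, -331.6, 99.2]
tcp_rot: [180.0, 0.0, 74.3]
ft_force: [-0.1, -0.4, -1.2]
finger_gap: 24.9
```

```bash
python3 -m jog '[[0,0,0.008,0,0,0],[0,0,0.008,0,0,0],[0,0,0.008,0,0,0]]'; python3 -m jog '[[0,0,0.004,0,0,0],[0,0,0.004,0,0,0],[0,0,0.004,0,0,0]]'
```

```text
time: 44.05
tool_pos: [455.0, -331.7, 97.2]
tcp_rot: [180.0, 0.0, 74.3]
ft_force: [0.7, -0.3, 0.3]
finger_gap: 25.1
time: 44.35
tool_pos: [455.1, -331.7, 97.1]
tcp_rot: [180.0, 0.0, 74.3]
ft_force: [-3.5, 1.5, 7.3]
finger_gap: 25.1
```

Collar is on the stand; release, retreat clear, then check.

```bash
python3 -m jog '[[0,0,0,0,0,0],[0,0,0,0,0,0],[0,0,0,0,0,0],[0,0,0,0,0,0]]' 0.6; python3 -m jog '[[0,0,-0.05,0,0,0],[0,0,-0.15,0,0,0],[0,0,-0.3,0,0,0],[0,0,-0.5,0,0,0],[0,0,-0.65,0,0,0],[0,0,-0.75,0,0,0]]'; python3 -m jog '[[1,0,0,0,0,0],[1,0,0,0,0,0],[1,0,0,0,0,0],[1,0,0,0,0,0],[1,0,0,0,0,0],[1,0,0,0,0,0]]';python3 plan.py 400 200 280 90
```

```text
time: 44.75
tool_pos: [454.8, -331.5, 95.8]
tcp_rot: [-180.0, -0.0, 74.3]
ft_force: [-0.3, 0.1, -0.8]
finger_gap: 51.1
time: 45.35
tool_pos: [455.7, -332.2, 288.8]
tcp_rot: [179.7, 0.1, 74.3]
ft_force: [0.2, -0.4, 0.5]
finger_gap: 51.1
time: 45.95
tool_pos: [523.6, -85.2, 284.8]
tcp_rot: [179.9, -0.1, 74.7]
ft_force: [0.2, -1.3, -0.5]
finger_gap: 50.9
row [0.9695, -0.7784, 0.0204, 0.0005, -0.0006, -0.0851]  | t 45.95 pos [523.6 -85.2 284.8] rpy [ 1.7993e+02 -1.3000e-01  7.4680e+01] q [-14.9  -4.4  91.8   0.1  92.5   0.5]
```

```bash
python3 -m jog '[[0.97,-0.77,0,0,0,0],[0.97,-0.77,0,0,0,0],[0.97,-0.77,0,0,0,0],[0.97,-0.77,0,0,0,0],[0.97,-0.77,0,0,0,0],[0.97,-0.77,0,0,0,0],[0.97,-0.77,0,0,0,0],[0.97,-0.77,0,0,0,0]]'; python3 - <<'E'
from slotfit import *
from cells import capfit
a=np.ascontiguousarray(snap("scene","z1")["pixels"][:,:,::-1]); b=np.ascontiguousarray(snap("top","z1t")["pixels"][:,:,::-1])
for n,im in(("scene",a),("top",b)):
    f=fit(im,n,614.5,-231,45,False); print(n,f.x[:2],np.degrees(f.x[2])%90)
    for k,y in(("y",-61),("b",-164)): print(n,k,np.round(capfit(im,n,k,632.5,y,82),1))
crop(a,270,170,130,130,4.6,"z1c"); crop(b,260,160,190,140,4.2,"z1d")
E
```

```text
time: 46.75
tool_pos: [402.4, 195.6, 284.4]
tcp_rot: [179.9, -0.0, 74.5]
ft_force: [0.9, -0.5, 0.1]
finger_gap: 51.5
scene [0.98879316 0.05265203] 30.573855566113096
scene y [633.6 -64.3  88.3  38.5  18.6]
scene b [ 630.8 -166.9   87.5   35.1   40. ]
top [-0.44604098 -0.23119264] 28.195973732790087
top y [635.3 -62.4   1.7  35.9  25.3]
top b [ 633.7 -163.3    2.3   37.3   33.4]
```

View pics/z1c.png

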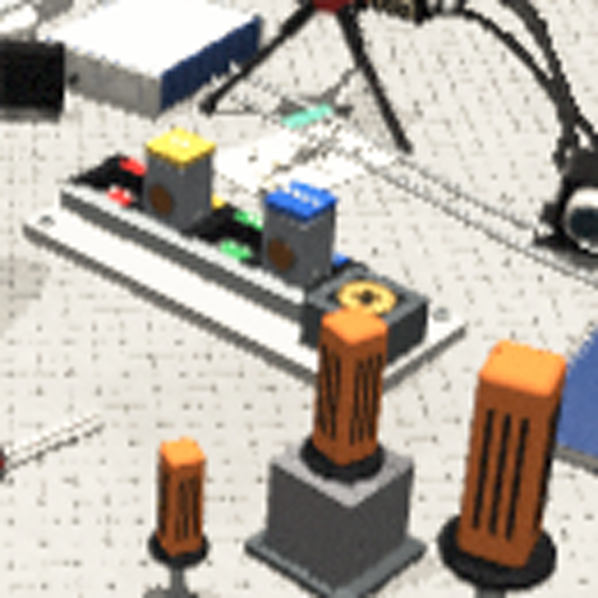

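View pics/z1d.png

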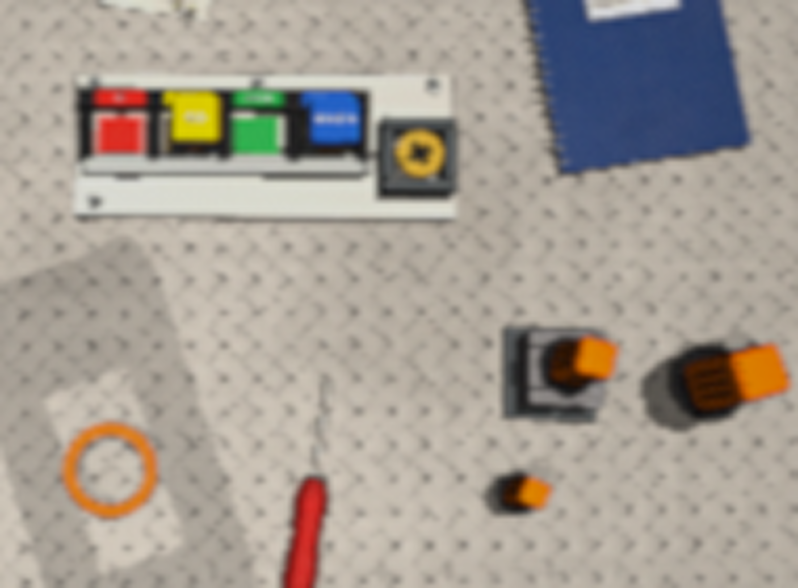

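View pics/z1.png

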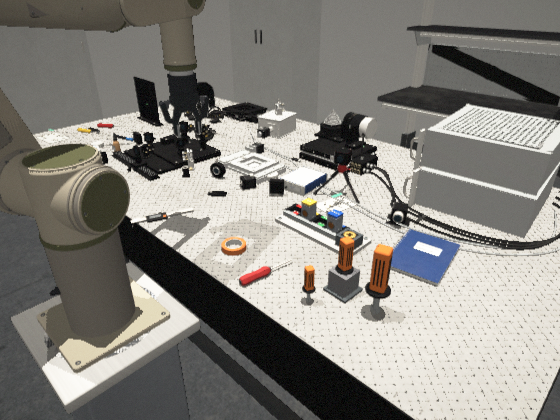

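```bash
python3 -c "
from bench import r; print(r.sense()['qd'].round(2)); print(r.hand_in())"
```

```text
[-1.44  0.35  0.1   0.06 -0.19  0.22]
the job is handed in; nothing more can be done
None
```

I finished the job and handed it in at about 47 s; the hand-in gave no verdict, so the checks below are my own.

**What was done:** I opened the screw with the middle-sized driver until it hit its stop, pressing with about 8–10 N, and stood the driver back in its stand. Only cells 2 and 4 were on the table. I stood each in its own pocket in that order and left pockets 1 and 3 empty. Then I took the driver again, turned the screw home to a hard stop (about 0.48 N m, pressing with about 9–15 N), and stood the driver back.

**Last checks:**
- **Screw:** in the final images the cross slots were at about 28–31°, close to the roughly 31° I expected for fully home. The head sank about 7.8 mm, which corresponds to 2.6 rad.
- **Cells:** both look upright and down on the pocket floors. The two cameras put each within about 4 mm of its pocket centre, but differ by 2–4 mm on the exact spot.
- **Driver:** it looks upright in the stand with its collar on the top, and the gripper was well clear of everything.
- **Bystanders:** they looked unmoved in the last pictures, judged by eye and not measured.

**Disagreement:** a slot reading taken in the arm's shadow just after I lifted the bit said about 35°, which would be about 2.53 rad. The clear images afterwards did not support it.

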